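# Load and close the vacuum chamber

### The arm

A 6-joint arm with a two-finger parallel gripper is mounted at the origin on the work surface. World frame = base frame: x ahead of the robot, y to its left, z up, the work surface at z = 0. Lengths are in m, angles in rad, forces in N, time in s.
With the tool pointing down it reaches from about 0.35 to 0.975 m from the base axis. Payload 4.9 kg.
Tool frame: the origin (TCP) lies on the centre line of the jaws, within the pads' length; the fingertips stand 14 mm ahead of it and the grasp point (between the pads) lies 5 mm behind it (manip.nose_length is the distance from the TCP to the fingertips, in m); z points along the fingers, y is the line along which they close (so a half turn about z gives the same grasp; the last joint's range is limited). The gripper opens to 85 mm and grips with 20 to 120 N. Pads are 22 mm wide; open, the fingers measure 114 mm over their backs; the gripper's body (76 mm by 85 mm) begins 54 mm behind the grasp point. The pads swing forward as they close: fully open they stand 13 mm farther back than shut.
Start: joints at [-1.228, 0.053, 1.613, -0, 1.476, -0.119], TCP at [0.278, -0.56, 0.245] pointing down, gripper open.
Joint ranges: [-3.01, 3.01], [-1.01, 2.22], [0.06, 2.58], [-1.02, 4.17], [0.09, 2.62], [-3.14, 3.14]. Speed limits (rad/s): [2.57, 2.57, 3.14, 3.14, 3.14, 3.14].

### API

Orientations are given as a unit quaternion [w, x, y, z].
In Python, from plant import manip, imaging gives the robot as it stands.
- The arm moves only by the tool play_rows, never from a script. Its argument "commands" is a list of rows, each a list of 6 numbers: the shift along the tool's x, y, z in mm, then the turn, a rotation vector about the tool's x, y, z in degrees. A call has 1 to 5 rows; each row shifts and turns the commanded pose from where the row before left it, along the tool's axes as they then stand; what a row does not reach is not made up. A row lasts 1/12 s, in which the tool goes at most 41.7 mm and 7.16 degrees, less where a joint would pass 70% of its speed; a pose out of reach is approached as far as the arm can. A call is refused whole if a number of a shift passes 41.7 or a number of a turn 7.16, either way. A call with a gripper value outside its range is refused whole. "hand" is the finger opening in mm, from 0 to 85.4, set as the call begins (left out, the last holds). The fingers move at their own pace and stop on an object; the grip force is fixed at half the most. Time passes only in rows, so rows that do not move let the fingers close. It gives the time, the measured TCP pose, the force, the opening and the grip force at its end, in the units of the state.
- manip.state(): the state, without advancing time (a new reading comes with each control period).
- imaging.grab_frame(name): name is "side" or "top" or "wrist"; returns a dict with "image" (400x640x3 uint8, red, green, blue), "fx", "fy", "cx", "cy" (pixels), "R" (3x3) and "t" (3): a world point X has camera coordinates R X + t; the wrist camera has in their place "mount" (4x4, takes a point from camera to tool coordinates, whose origin is the TCP and whose axes are the flange's). Camera axes: x right, y down, z forward; pixel columns grow to the right and rows downward; lengths in m; the calibration is good to about 2 mm. A picture is of the moment at which its call begins: read the wrist's pose just before it. There is no depth.
- manip.job_done(): hands the job in; it is judged then, once.
The state is a dict: "time": time; "joint_pos": joint angles; "joint_vel": joint speeds; "joint_efforts": joint torques, N m; "tool_pos": TCP position; "tool_rot": TCP orientation; "contact_force": force on the tool from outside, world axes, zero at the start; "ft_torque": the same for the moment, N m; "gripper_width": opening from 0.0 (shut) to 1.0 (fully open); "grasp_force": force on a finger pad.
Only numpy, scipy, OpenCV 4.12 (cv2) and the standard library are available. Lean on these libraries where they do the work, as an engineer would, in place of code of your own. Each camera call takes 0.05 s, during which the arm holds its last target. There are 200 camera calls.

### The job

Reload the vacuum chamber for a drying run: take the finished pot out and stand it on the mat, and pile all the sample dishes from the mat flat in one neat stack at the centre of the white plate inside the chamber. Then put the lid on from the side, as such lids go on: rest it flat on the rim well off centre and slide it across until it drops home, never lowering it from straight above. Last, swing the vent handle fully shut and then press the pump button down, and leave the bottle, jar and spoon where they are.

Things in the scene. Friction and masses are not known exactly. Their poses are not given: they have to be found in the camera images.
- station: fixed vacuum station. Origin on the table at the axis of its round steel chamber (190 mm across, bore 160 mm, flat rim 82 mm above the table). On its own -x side, roughly towards the robot, a grey ledge 40 mm high and 190 mm wide reaches to 195 mm from the axis; on it a gauge (look only), the pump button on the -y half, the vent valve on the +y half
- plate (a point): centre of the top face of the white perforated plate (157 mm across) inside the chamber, 30 mm above the table and 52 mm below the rim; the stack goes here
- rim (a point): centre of the chamber's mouth, level with the rim's top face; axes as the station's
- dish1: flat round closed sample dish of plain aluminium, 60 mm across and 10 mm high, 60 g; origin at the centre of its underside, z up through its flat top. Two to four of the four dishes are there at the start, lying on the mat; the others are absent
- dish2: flat round closed sample dish of plain aluminium, 60 mm across and 10 mm high, 60 g; origin at the centre of its underside, z up through its flat top. Two to four of the four dishes are there at the start, lying on the mat; the others are absent
- dish3: flat round closed sample dish of plain aluminium, 60 mm across and 10 mm high, 60 g; origin at the centre of its underside, z up through its flat top. Two to four of the four dishes are there at the start, lying on the mat; the others are absent
- dish4: flat round closed sample dish of plain aluminium, 60 mm across and 10 mm high, 60 g; origin at the centre of its underside, z up through its flat top. Two to four of the four dishes are there at the start, lying on the mat; the others are absent
- lid: round aluminium lid, 0.44 to 0.7 kg, at first flat on the table opposite the mat. Origin: centre of its underside. From 0 to 6 mm height a register 154 mm across (3 mm play in the mouth), from 6 to 14 mm a flange 190 mm across, from 14 to 52 mm a black bar handle 70 mm long (own x), 22 mm thick (own y). Sliding on the rim its origin is level with rim, dropped home 6 mm lower; it drops by its own weight
- pot: squat amber glass pot with a flat wooden cap, 56 mm across and 38 mm high, 0.15 kg, the finished sample, standing in the chamber on the plate near its centre at the start; origin at the centre of its underside, z up
- mat: fixed flat rubber mat, 230 x 230 mm, 4 mm thick, origin under its centre; left or right of the station
- vent (a joint): vent valve handle, rad: about 0 to 0.35 at the start (open, pointing to the station's -x, roughly at the robot), 1.57 is its stop (shut, pointing to the station's -y). It turns counterclockwise seen from above about vent_pivot and stays where it is left; about 1 N at its tip moves it
- vent_pivot (a point): on the upright axis of the vent handle, level with the handle's top, 72 mm above the table
- vent_tip (a point): on top of the handle, 48 mm from its axis and 14 mm short of its end; the handle is a flat steel bar 62 mm long, 14 mm wide and 12 mm high, its underside 20 mm above the ledge
- pump (a joint): travel of the pump button, m: 0 is up, 0.006 is fully down; about 5 N presses it down, it springs back
- pump_top (a point): centre of the top of the round pump button, 32 mm across; pressed straight down
- bottle: amber bottle, 60 mm across and 130 mm high, standing on the table far behind; leave alone
- jar: white jar, 68 mm across and 70 mm high, standing on the table far behind; leave alone
- spoon: sampling spoon 170 mm long lying on the table behind the station; leave alone
Mind the look-alikes: they are no part of the job. There is more than one size of the pot; the job needs the middle-sized.

How it is judged:
By the outcome, as a careful person would: the job done as asked, in the order asked, and still so for the second after the job is handed in, with the robot touching nothing.
Of dish1, dish2, dish3, dish4 only 2 to 4 are there at a start; the rules pass over those that are not, and their reading is None.
At some moment in a run one of lid, pot may be knocked a few centimetres aside while the robot is not near it.
Once in a run the grip may slacken for a moment while it holds something.
It also fails if it takes over 210 s, if anything falls off the work surface, if the arm or the gripper's body presses on something with over 40 N, if the wrist force passes 120 N, or if a joint passes its speed limit or range.

## Working session

There is one attempt and no reset: what is moved stays moved. The work goes in short steps, Python scripts to look and compute and a tool call to move; the robot and the scene stay as the last step left them, time stands still between calls to the robot, and variables do not carry over. Pictures are saved under pics/ and viewed, at most 14 in all, crops included, and the job is handed in when it is done.

Besides the shell and the picture viewer there is one more tool, called as name(argument=value, ...) on one line, values as JSON. play_rows: Moves the arm, as the interface text tells. Its arguments: {"type":"object","properties":{"commands":{"type":"array","items":{"type":"array","items":{"type":"number"}}},"hand":{"type":"number"}},"required":["commands"]}

```bash
ls; mkdir -p pics
cat > h.py <<'E'
import sys; sys.path.insert(0,'.')
from plant import manip, imaging
import numpy as np, cv2, pickle
def save(name,n):
    s=manip.state(); f=imaging.grab_frame(name); cv2.imwrite(f'pics/{n}.png',f['image'][:,:,::-1])
    pickle.dump((s,f),open(f'pics/{n}.pkl','wb')); return s,f
E
python3 - <<'E'
from h import *
for n in ('side','top'):
    s,f=save(n,n+'0'); print(n,f['fx'],f['cx'],f['cy'],(-np.array(f['R']).T@f['t']).round(3),np.round(f['R'],2).tolist())
print(s)
E
```

```text
pics
side 383.4575904484043 313.6763801618661 198.86121664828931 [0.472 0.665 0.781] [[-0.98, -0.2, -0.02], [-0.14, 0.72, -0.68], [0.15, -0.66, -0.73]]
top 421.0535907647555 321.49710579912545 202.96263315316048 [0.498 0.027 1.194] [[0.02, -1.0, 0.01], [-0.99, -0.02, -0.13], [0.13, -0.0, -0.99]]
{'time': 0.05, 'joint_pos': array([-1.22798732e+00,  5.33219786e-02,  1.61428759e+00, -2.13928656e-05,
        1.47600871e+00, -1.18982791e-01]), 'joint_vel': array([ 2.83849358e-05,  6.25803856e-04, -1.43701671e-03, -8.94600934e-04,
       -4.49426436e-04, -2.12472685e-04]), 'joint_efforts': array([-1.49546260e-03, -3.95183444e+01, -3.71657932e+01, -7.88675629e-05,
        4.05593484e-03,  4.61924259e-06]), 'tool_pos': array([ 0.27827409, -0.55896799,  0.24408845]), 'tool_rot': array([-1.00528430e-03,  9.73461026e-01,  2.28850618e-01, -1.23690957e-04]), 'contact_force': array([-0.8660038 , -0.23823741,  0.21947433]), 'ft_torque': array([ 0.06294637, -0.02885824,  0.02230347]), 'grasp_force': 0.0, 'gripper_width': 0.9997538251765801}
```

View pics/side0.png

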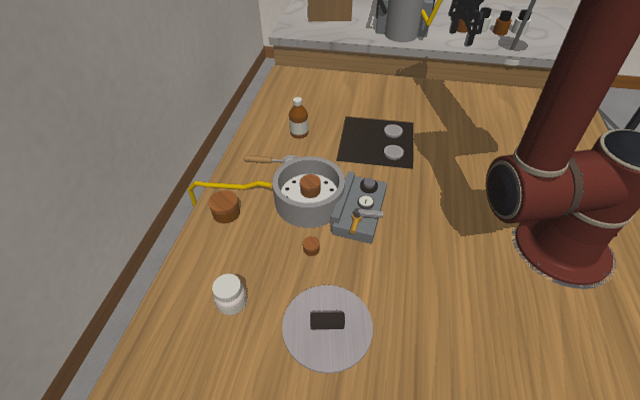

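View pics/top0.png

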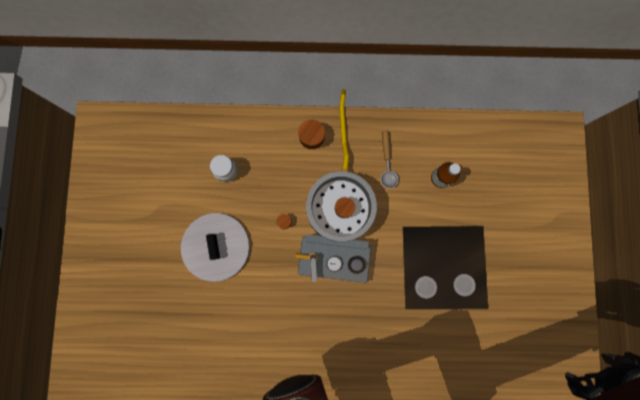

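The side and top views agree.
- **Pots:** the pots are the large one at top (311,133), the small one at (284,221) and one in the chamber at (345,208). The chamber one is middle-sized and stands on the plate, so it is the target.
- **Dishes:** two, at top (426,287) and (464,285).
- **Lid:** top (215,247).
- **Station:** button at (357,264). The grey vent handle is near (314,268), with an orange thing near (303,256).

Next I confirm with an enlarged crop and measure.

```bash
cat >> h.py <<'E'
def ray(f,u,v,z):
    R=np.array(f['R']);C=-R.T@np.array(f['t'])
    d=R.T@np.array([(u-f['cx'])/f['fx'],(v-f['cy'])/f['fy'],1]); return C+d*(z-C[2])/d[2]
def tri(o):
    A=np.zeros((3,3));b=np.zeros(3)
    for f,u,v in o:
        R=np.array(f['R']);C=-R.T@np.array(f['t']);d=R.T@np.array([(u-f['cx'])/f['fx'],(v-f['cy'])/f['fy'],1]);d/=np.linalg.norm(d)
        P=np.eye(3)-np.outer(d,d);A+=P;b+=P@C
    return np.linalg.solve(A,b)
E
python3 - <<'E'
from h import *
F={n:pickle.load(open(f'pics/{n}0.pkl','rb'))[1] for n in('side','top')}
t,s=F['top'],F['side']
a=cv2.resize(t['image'][165:315,175:495],None,fx=2.5,fy=2.5,interpolation=cv2.INTER_CUBIC)
b=cv2.resize(s['image'][140:250,180:420],None,fx=2,fy=2,interpolation=cv2.INTER_CUBIC)
c=np.zeros((a.shape[0]+b.shape[0],800,3),np.uint8);c[:a.shape[0]]=a;c[a.shape[0]:,:b.shape[1]]=b
cv2.imwrite('pics/crop0.png',c[:,:,::-1])
hsv=cv2.cvtColor(t['image'],cv2.COLOR_RGB2HSV)
for n,z,(u,v) in [('dishA',.014,(426,287)),('dishB',.014,(464,285)),('lid',.014,(215,247)),('pot',.068,(345,208)),('small',.03,(284,221)),('large',.05,(311,133)),('rim',.082,(341,206)),('btn',.055,(357,264)),('handle',.072,(314,268)),('mat c',.004,(445,268)),('gauge',.05,(334,264))]: print(n,ray(t,u,v,z).round(3))
for n,a,b in [('pot',(345,208),(311,180)),('lidbar',(213,246),(327,318)),('dA',(426,287),(394,152)),('dB',(464,285),(394,131)),('btn',(357,264),(369,184)),('large',(311,133),(224,201)),('small',(284,221),(311,242))]: print(n,tri([(t,*a),(s,*b)]).round(3))
E
```

```text
dishA [ 0.427 -0.272  0.014]
dishB [ 0.435 -0.377  0.014]
lid [0.526 0.315 0.014]
pot [ 0.636 -0.042  0.068]
small [0.601 0.124 0.03 ]
large [0.848 0.055 0.05 ]
rim [ 0.639 -0.03   0.082]
btn [ 0.487 -0.077  0.055]
handle [0.474 0.038 0.072]
mat c [ 0.48  -0.328  0.004]
gauge [ 0.486 -0.015  0.05 ]
pot [ 0.636 -0.042  0.069]
lidbar [0.528 0.315 0.038]
dA [ 0.426 -0.274  0.005]
dB [ 0.433 -0.38   0.005]
btn [ 0.486 -0.077  0.047]
large [0.849 0.055 0.048]
small [0.602 0.125 0.026]
```

View pics/crop0.png

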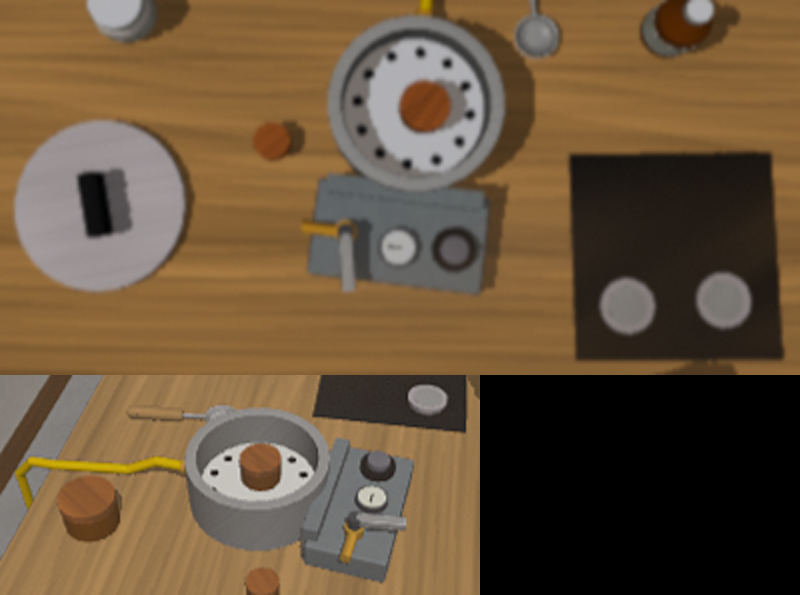

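The crop confirms it: the middle pot is in the chamber, the grey steel bar is the vent handle, and both dishes are single. I'll move above the chamber and look closer.

play_rows(commands=[[0,0,-10,0,0,6.6],[0,0,-10,0,0,6.6],[0,0,0,0,0,6.6],[0,0,0,0,0,6.7]], hand=85)

```text
time: 0.43
tool_pos: [0.2785, -0.5597, 0.2657]
tool_rot: [0.0, 1.0, -0.003, 0.0]
contact_force: [0.2, -0.1, 0.1]
gripper_width: 0.995
grasp_force: 0.0
```

play_rows(commands=[[25,-35,0,0,0,0],[25,-35,0,0,0,0],[25,-35,0,0,0,0],[25,-35,0,0,0,0],[25,-35,0,0,0,0]])

```text
time: 0.85
tool_pos: [0.4002, -0.3882, 0.2647]
tool_rot: [-0.0, 1.0, -0.001, -0.0]
contact_force: [1.1, 0.3, 0.2]
gripper_width: 0.99
grasp_force: 0.0
```

play_rows(commands=[[25,-35,0,0,0,0],[25,-35,0,0,0,0],[25,-35,0,0,0,0],[25,-35,0,0,0,0],[25,-35,0,0,0,0]])

```text
time: 1.27
tool_pos: [0.5215, -0.2186, 0.2649]
tool_rot: [-0.0, 1.0, -0.0, -0.0]
contact_force: [-0.8, -1.2, -0.2]
gripper_width: 0.994
grasp_force: 0.0
```

play_rows(commands=[[25,-35,0,0,0,0],[25,-35,0,0,0,0],[25,-35,0,0,0,0],[10,-20,0,0,0,0],[0,0,0,0,0,0]])

```text
time: 1.68
tool_pos: [0.6049, -0.0948, 0.2644]
tool_rot: [-0.001, 1.0, 0.002, -0.0]
contact_force: [0.2, -0.7, 0.5]
gripper_width: 0.996
grasp_force: 0.0
```

```bash
cat >> h.py <<'E'
from scipy.spatial.transform import Rotation as Ro
def tr(s): 
    q=np.array(s['tool_rot']); return Ro.from_quat([q[1],q[2],q[3],q[0]]).as_matrix()
def wcam(s,f):
    M=np.eye(4);M[:3,:3]=tr(s);M[:3,3]=s['tool_pos'];M=M@np.array(f['mount']); g=dict(f); g['R']=M[:3,:3].T; g['t']=-M[:3,:3].T@M[:3,3]; return g
def st():
    s=manip.state();R=tr(s);print('t',round(s['time'],2),'pos',s['tool_pos'].round(4),'yaw',round(np.degrees(np.arctan2(R[1,0],R[0,0])),2),'zax',R[:,2].round(3),'F',np.round(s['contact_force'],1),'w',round(s['gripper_width']*85.4,1),'g',round(s['grasp_force'],1));return s
def go(s,p):
    print('tool mm to',p,(1000*tr(s).T@(np.array(p)-s['tool_pos'])).round(1))
E
python3 - <<'E'
from h import *
s=st();print(manip.nose_length)
s,f=save('wrist','w1');print(np.round(f['mount'],3),f['fx'])
E
```

```text
t 1.68 pos [ 0.6049 -0.0948  0.2644] yaw 0.27 zax [-0.001  0.002 -1.   ] F [ 0.2 -0.7  0.5] w 85.0 g 0.0
0.014
[[ 0.001 -0.965 -0.261  0.066]
 [ 1.     0.001 -0.001  0.   ]
 [ 0.001 -0.261  0.965 -0.128]
 [ 0.     0.     0.     1.   ]] 301.67572751996687
```

View pics/w1.png

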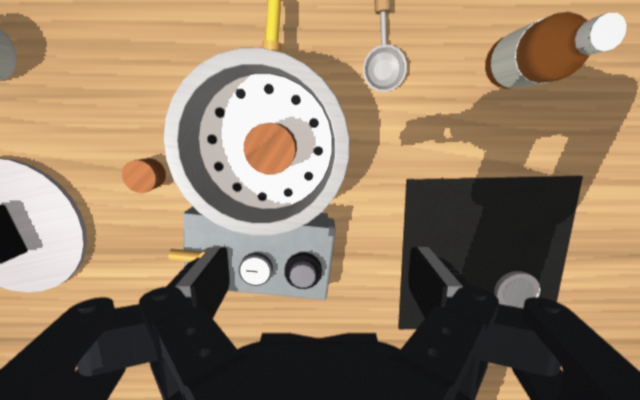

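The wrist view shows the rim centred at about (256,142), the pot cap at (270,148), the gauge at (256,269) and the button at (304,270). I'll measure the pot by colour, and the rim, gauge, button and ledge from these pixels.

Run:
```python
from h import *
s,f=pickle.load(open('pics/w1.pkl','rb'));g=wcam(s,f);im=f['image'];h=cv2.cvtColor(im,cv2.COLOR_RGB2HSV)
# pot
m=((h[...,0]<14)&(h[...,1]>120)&(h[...,2]>90)).astype(np.uint8);n,L,S,C=cv2.connectedComponentsWithStats(m)
for i in range(1,n):
    if S[i,4]>300: print('orange',S[i],C[i].round(1),ray(g,*C[i],.068).round(4))
# rim outer: pts
def circ(P):
    P=np.array(P);A=np.c_[2*P[:,:2],np.ones(len(P))];x=np.linalg.lstsq(A,(P[:,:2]**2).sum(1),rcond=None)[0];return x[:2].round(4),np.sqrt(x[2]+x[0]**2+x[1]**2).round(4)
# grey mask low-sat bright connected near rim, outermost along radial rays
gray=((h[...,1]<45)&(h[...,2]>120)).astype(np.uint8)
pts=[]
for a in np.radians(np.r_[np.arange(-150,-10,6),np.arange(150,180,6)]):
    for r in np.arange(115,70,-.5):
        u,v=256+r*np.cos(a),142+r*np.sin(a)
        if gray[int(round(v)),int(round(u))] and gray[int(round(142+(r-3)*np.sin(a))),int(round(256+(r-3)*np.cos(a)))]: pts.append(ray(g,u,v,.082)); break
c,r=circ(pts);P=np.array(pts)[:,:2];e=abs(np.linalg.norm(P-c,axis=1)-r);print('rim',c,r,e.max()); c2=circ([p for p,k in zip(pts,e) if k<.004]);print(c2)
for n,p,z in [('gauge',(256,269),.05),('btn',(304,270),.05),('ledgeR',(326,298),.04),('ledgeRtop',(334,222),.04),('dishB',(518,290),.014),('mat1',(407,180),.004),('mat2',(581,177),.004)]: print(n,ray(g,*p,z).round(4))
go(s,(*ray(g,270,148,.068)[:2],.2))
t=pickle.load(open('pics/top0.pkl','rb'))[1]
print('pivot',ray(t,313,256.5,.072),'tip',ray(t,314.3,281,.072))
```

```text
orange [ 517   13   71   68 3116] [552.1  48.4] [ 0.7392 -0.322   0.068 ]
orange [ 244  124   52   50 2031] [269.7 148. ] [ 0.6415 -0.0425  0.068 ]
orange [122 160  35  33 899] [138.9 175.9] [0.6105 0.1011 0.068 ]
rim [ 0.6418 -0.0314] 0.0939 0.0009773427723745315
(array([ 0.6418, -0.0314]), np.float64(0.0939))
gauge [ 0.49  -0.017  0.05 ]
btn [ 0.4891 -0.077   0.05  ]
ledgeR [ 0.443  -0.1054  0.04  ]
ledgeRtop [ 0.5493 -0.1139  0.04  ]
dishB [ 0.4409 -0.3763  0.014 ]
mat1 [ 0.5954 -0.2101  0.004 ]
mat2 [ 0.6007 -0.436   0.004 ]
tool mm to (np.float64(0.6414370507732965), np.float64(-0.04288888099549694), 0.2) [ 36.8 -51.6  64.5]
pivot [0.50445145 0.04135875 0.072     ] tip [0.44074857 0.0365339  0.072     ]
```

play_rows(commands=[[18,-26,30,0,0,0],[18.5,-26,30,0,0,0],[0,0,30,0,0,0],[0,0,30,0,0,0],[0,0,0,0,0,0]])

```text
time: 2.15
tool_pos: [0.6334, -0.0495, 0.1397]
tool_rot: [-0.001, 1.0, -0.001, -0.007]
contact_force: [-2.3, 0.2, -2.4]
gripper_width: 0.999
grasp_force: 0.0
```

Run:
```python
from h import *
s=st(); s,f=save('wrist','w2');g=wcam(s,f);h=cv2.cvtColor(f['image'],cv2.COLOR_RGB2HSV)
m=((h[...,0]<14)&(h[...,1]>120)&(h[...,2]>90)).astype(np.uint8);n,L,S,C=cv2.connectedComponentsWithStats(m)
for i in range(1,n):
    if S[i,4]>300: print('orange',S[i],C[i].round(1),ray(g,*C[i],.068).round(4)); go(s,(*ray(g,*C[i],.068)[:2],.047))
```

```text
t 2.15 pos [ 0.6334 -0.0495  0.1397] yaw -0.08 zax [-0.014  0.002 -1.   ] F [-2.3  0.2 -2.4] w 85.3 g 0.0
orange [ 268  166   78   76 4642] [306.7 204. ] [ 0.6425 -0.0415  0.068 ]
tool mm to (np.float64(0.6425188503271738), np.float64(-0.04150116924247252), 0.047) [10.4 -7.8 92.6]
orange [  88  212   50   45 1715] [112.6 234.6] [0.6199 0.0961 0.068 ]
tool mm to (np.float64(0.6199342814652428), np.float64(0.09614035938535392), 0.047) [ -12.4 -145.4   93.2]
```

play_rows(commands=[[0,0,0,0,0,0],[0,0,0,0,0,0]])

```text
time: 2.37
tool_pos: [0.6397, -0.0506, 0.1511]
tool_rot: [0.0, 1.0, -0.001, 0.002]
contact_force: [0.2, 0.0, 0.6]
gripper_width: 0.997
grasp_force: 0.0
```

Run:
```python
from h import *
s=st(); go(s,(.642,-.042,.047))
```

```text
t 2.37 pos [ 0.6397 -0.0506  0.1511] yaw -0.11 zax [ 0.004 -0.001 -1.   ] F [0.2 0.  0.6] w 85.1 g 0.0
tool mm to (0.642, -0.042, 0.047) [  1.8  -8.7 104.1]
```

play_rows(commands=[[1,-4.5,10,0,0,0],[1,-4,20,0,0,0],[0,0,25,0,0,0],[0,0,25,0,0,0],[0,0,16,0,0,0]])

```text
time: 2.78
tool_pos: [0.6402, -0.0408, 0.0509]
tool_rot: [-0.0, 1.0, -0.0, -0.0]
contact_force: [0.1, 1.0, -0.9]
gripper_width: 0.992
grasp_force: 0.0
```

play_rows(commands=[[0,0,8,0,0,0],[0,0,0,0,0,0],[0,0,0,0,0,0]])

```text
time: 3.03
tool_pos: [0.6413, -0.041, 0.0452]
tool_rot: [0.0, 1.0, -0.0, 0.001]
contact_force: [0.1, -0.3, 0.7]
gripper_width: 1.0
grasp_force: 0.0
```

play_rows(commands=[[0,0,0,0,0,0],[0,0,0,0,0,0],[0,0,0,0,0,0],[0,0,0,0,0,0],[0,0,0,0,0,0]], hand=30)

```text
time: 3.45
tool_pos: [0.6421, -0.0412, 0.0464]
tool_rot: [0.0, 1.0, -0.0, 0.002]
contact_force: [-0.7, -0.4, 5.3]
gripper_width: 0.637
grasp_force: 63.9
```

Run:
```python
from h import *
s=st(); s,f=save('wrist','w3')
```

```text
t 3.45 pos [ 0.6421 -0.0412  0.0464] yaw -0.04 zax [ 0.004 -0.001 -1.   ] F [-0.7 -0.4  5.3] w 54.4 g 63.9
```

View pics/w3.png

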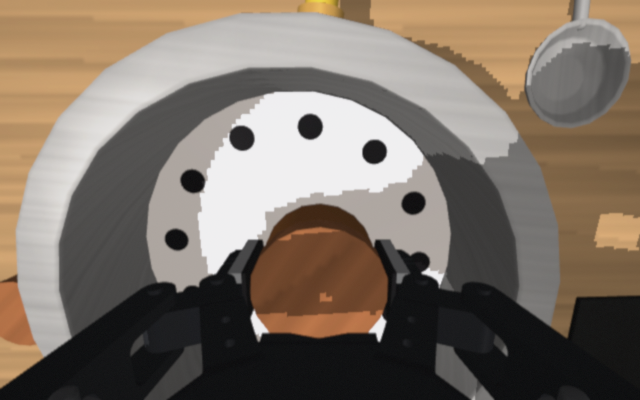

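Pot is gripped (opening 54 mm). I'll lift it and carry it to the rear of the mat.

play_rows(commands=[[0,0,-10,0,0,0],[0,0,-20,0,0,0],[0,0,-25,0,0,0],[0,0,-25,0,0,0],[0,0,-10,0,0,0]])

```text
time: 3.92
tool_pos: [0.6421, -0.0411, 0.1383]
tool_rot: [0.0, 1.0, -0.0, 0.003]
contact_force: [1.0, -0.5, -0.5]
gripper_width: 0.638
grasp_force: 63.6
```

play_rows(commands=[[-6,15,0,0,0,0],[-11,30,0,0,0,0],[-11,33,0,0,0,0],[-11,33,0,0,0,0],[-11,33,0,0,0,0]])

```text
time: 4.33
tool_pos: [0.5883, -0.1861, 0.1322]
tool_rot: [-0.0, 1.0, -0.0, -0.001]
contact_force: [0.2, -0.4, -0.7]
gripper_width: 0.642
grasp_force: 63.6
```

play_rows(commands=[[-11,33,0,0,0,0],[-11,33,0,0,0,0],[-11,33,10,0,0,0],[-11,30,10,0,0,0],[-3,11,10,0,0,0]])

```text
time: 4.75
tool_pos: [0.5403, -0.3286, 0.1022]
tool_rot: [0.0, 1.0, -0.002, -0.001]
contact_force: [-0.4, 0.5, -1.6]
gripper_width: 0.643
grasp_force: 63.7
```

play_rows(commands=[[0,0,10,0,0,0],[0,0,0,0,0,0],[0,0,0,0,0,0]])

```text
time: 5.0
tool_pos: [0.5424, -0.3232, 0.092]
tool_rot: [-0.001, 1.0, -0.0, -0.001]
contact_force: [0.3, 0.2, -1.4]
gripper_width: 0.64
grasp_force: 63.7
```

Run:
```python
from h import *
s=st(); go(s,(.545,-.325,.0214))
s,f=save('wrist','w4')
```

```text
t 5.0 pos [ 0.5424 -0.3232  0.092 ] yaw -0.01 zax [-0.003  0.003 -1.   ] F [ 0.3  0.2 -1.4] w 54.7 g 63.7
tool mm to (0.545, -0.325, 0.0214) [ 2.8  2.  70.6]
```

View pics/w4.png

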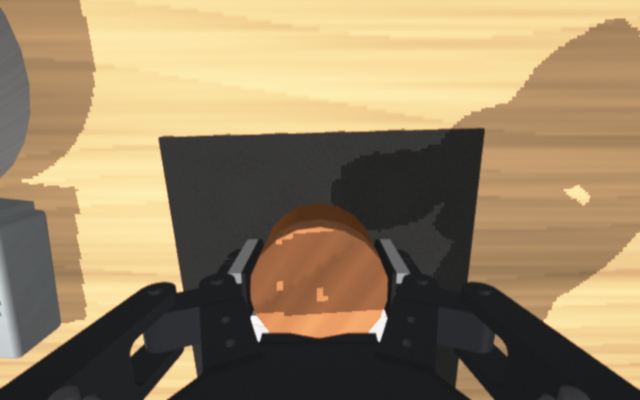

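play_rows(commands=[[2,0,15,0,0,0],[0,0,20,0,0,0],[0,0,18,0,0,0],[0,0,10,0,0,0],[0,0,4,0,0,0]])

```text
time: 5.47
tool_pos: [0.5445, -0.323, 0.0244]
tool_rot: [-0.001, 1.0, 0.0, -0.002]
contact_force: [1.0, 0.4, -1.8]
gripper_width: 0.64
grasp_force: 63.7
```

play_rows(commands=[[0,0,2,0,0,0],[0,0,1,0,0,0],[0,0,0,0,0,0],[0,0,0,0,0,0]])

```text
time: 5.8
tool_pos: [0.5461, -0.3254, 0.0254]
tool_rot: [0.001, 1.0, -0.0, 0.001]
contact_force: [0.2, -0.6, -1.1]
gripper_width: 0.642
grasp_force: 63.7
```

play_rows(commands=[[0,0,2,0,0,0],[0,0,0,0,0,0]])

```text
time: 5.97
tool_pos: [0.5455, -0.3251, 0.0226]
tool_rot: [0.0, 1.0, -0.0, 0.0]
contact_force: [-0.8, -0.2, -2.1]
gripper_width: 0.641
grasp_force: 63.7
```

play_rows(commands=[[0,0,1.5,0,0,0],[0,0,0,0,0,0]])

```text
time: 6.13
tool_pos: [0.5452, -0.3248, 0.0205]
tool_rot: [-0.0, 1.0, -0.0, -0.0]
contact_force: [0.2, 0.3, -0.3]
gripper_width: 0.641
grasp_force: 63.7
```

play_rows(commands=[[0,0,1,0,0,0],[0,0,0,0,0,0]])

```text
time: 6.3
tool_pos: [0.5454, -0.3251, 0.0204]
tool_rot: [0.0, 1.0, -0.0, 0.0]
contact_force: [-2.5, 1.7, 2.8]
gripper_width: 0.637
grasp_force: 64.2
```

Contact with the mat. Release, rise, and back off to look at the dishes.

play_rows(commands=[[0,0,0,0,0,0],[0,0,0,0,0,0],[0,0,0,0,0,0],[0,0,0,0,0,0]], hand=85)

```text
time: 6.63
tool_pos: [0.5453, -0.3249, 0.0196]
tool_rot: [0.0, 1.0, -0.0, 0.0]
contact_force: [-0.4, -0.4, -0.1]
gripper_width: 0.993
grasp_force: 0.0
```

play_rows(commands=[[0,0,-20,0,0,0],[0,0,-30,0,0,0],[-15,0,-30,0,0,0],[-35,-10,-30,0,0,0],[-35,-10,-20,0,0,0]])

```text
time: 7.05
tool_pos: [0.4652, -0.3069, 0.1492]
tool_rot: [0.001, 1.0, 0.0, 0.002]
contact_force: [0.0, -0.9, 1.2]
gripper_width: 0.996
grasp_force: 0.0
```

play_rows(commands=[[-35,-10,0,0,0,0],[-35,-10,0,0,0,0],[-15,0,0,0,0,0],[0,0,0,0,0,0],[0,0,0,0,0,0]])

```text
time: 7.47
tool_pos: [0.3792, -0.286, 0.1464]
tool_rot: [0.0, 1.0, -0.001, 0.001]
contact_force: [-0.1, -0.2, 0.5]
gripper_width: 0.996
grasp_force: 0.0
```

Run:
```python
from h import *
s=st(); s,f=save('wrist','w5');g=wcam(s,f);im=f['image'];h=cv2.cvtColor(im,cv2.COLOR_RGB2HSV)
m=((h[...,1]<45)&(h[...,2]>95)).astype(np.uint8);n,L,S,C=cv2.connectedComponentsWithStats(m)
for i in range(1,n):
    if S[i,4]>600: print('grey',S[i],C[i].round(1),ray(g,*C[i],.014).round(4))
```

```text
t 7.47 pos [ 0.3792 -0.286   0.1464] yaw -0.1 zax [ 0.001 -0.001 -1.   ] F [-0.1 -0.2  0.5] w 85.1 g 0.0
grey [   0    0   83  129 6156] [46.4 66. ] [ 0.4868 -0.0697  0.014 ]
grey [  0  32  19  49 672] [ 7.2 57.9] [ 0.4927 -0.04    0.014 ]
grey [ 390   92   73   75 4255] [426.3 128.8] [ 0.4379 -0.3768  0.014 ]
grey [ 264  102   73   75 4184] [300.2 139. ] [ 0.4295 -0.2709  0.014 ]
```

View pics/w5.png

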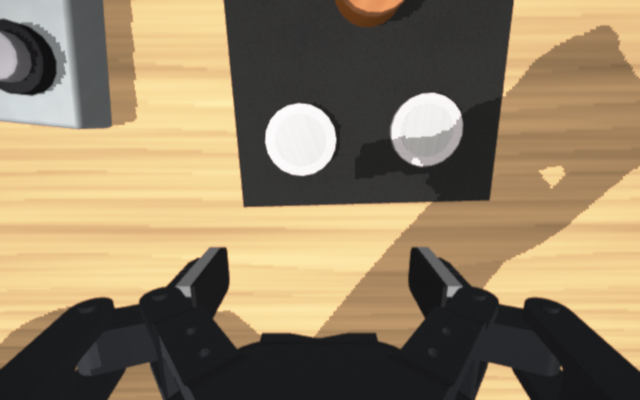

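play_rows(commands=[[25,-8,25,0,0,0],[25,-7,30,0,0,0],[0,0,30,0,0,0],[0,0,20,0,0,0],[0,0,10,0,0,0]])

```text
time: 7.93
tool_pos: [0.4291, -0.2694, 0.0275]
tool_rot: [-0.002, 1.0, 0.0, -0.002]
contact_force: [-0.1, -0.7, 0.0]
gripper_width: 0.998
grasp_force: 0.0
```

play_rows(commands=[[0,0,5,0,0,0],[0,0,0,0,0,0],[0,0,0,0,0,0]])

```text
time: 8.18
tool_pos: [0.4304, -0.2717, 0.0272]
tool_rot: [0.001, 1.0, -0.0, 0.001]
contact_force: [-0.5, -1.1, -0.2]
gripper_width: 0.995
grasp_force: 0.0
```

play_rows(commands=[[0,0,5,0,0,0],[0,0,2,0,0,0],[0,0,0,0,0,0],[0,0,0,0,0,0]])

```text
time: 8.52
tool_pos: [0.4295, -0.2712, 0.0195]
tool_rot: [0.0, 1.0, -0.0, 0.0]
contact_force: [0.3, 0.5, -0.0]
gripper_width: 0.992
grasp_force: 0.0
```

play_rows(commands=[[0,0,0,0,0,0],[0,0,0,0,0,0],[0,0,0,0,0,0],[0,0,0,0,0,0],[0,0,0,0,0,0]], hand=40)

```text
time: 8.93
tool_pos: [0.43, -0.2715, 0.0203]
tool_rot: [0.0, 1.0, -0.0, 0.0]
contact_force: [-1.2, 1.4, 5.3]
gripper_width: 0.661
grasp_force: 62.3
```

Run:
```python
from h import *
st()
```

```text
t 8.93 pos [ 0.43   -0.2715  0.0203] yaw -0.04 zax [ 0.001 -0.001 -1.   ] F [-1.2  1.4  5.3] w 56.4 g 62.3
```

Opening is 56 mm, a bit under 60. I'll lift and check how it is held.

play_rows(commands=[[0,0,-10,0,0,0],[0,0,-25,0,0,0],[0,0,-35,0,0,0],[0,0,-35,0,0,0],[0,0,-10,0,0,0]])

```text
time: 9.35
tool_pos: [0.4319, -0.273, 0.1408]
tool_rot: [0.003, 1.0, -0.0, 0.004]
contact_force: [-0.0, -0.2, -0.3]
gripper_width: 0.657
grasp_force: 63.7
```

play_rows(commands=[[0,0,0,0,0,0],[0,0,0,0,0,0]])

```text
time: 9.52
tool_pos: [0.4294, -0.2709, 0.1343]
tool_rot: [0.0, 1.0, -0.0, 0.0]
contact_force: [-0.3, 0.6, -0.9]
gripper_width: 0.657
grasp_force: 63.6
```

Run:
```python
from h import *
s=st(); s,f=save('wrist','w6');_,q=save('side','s6')
P=s['tool_pos'];c=np.array(q['R'])@P+q['t'];u,v=int(q['fx']*c[0]/c[2]+q['cx']),int(q['fy']*c[1]/c[2]+q['cy']);print(u,v)
a=cv2.resize(f['image'][150:],None,fx=1,fy=1);b=cv2.resize(q['image'][max(0,v-45):v+45,u-60:u+60],(400,300),interpolation=cv2.INTER_CUBIC)
o=np.zeros((550,640,3),np.uint8);o[:250]=a;o[250:,:400]=b;cv2.imwrite('pics/c6.png',o[:,:,::-1])
```

```text
t 9.52 pos [ 0.4294 -0.2709  0.1343] yaw -0.04 zax [ 0.001 -0.001 -1.   ] F [-0.3  0.6 -0.9] w 56.1 g 63.6
398 117
```

View pics/c6.png

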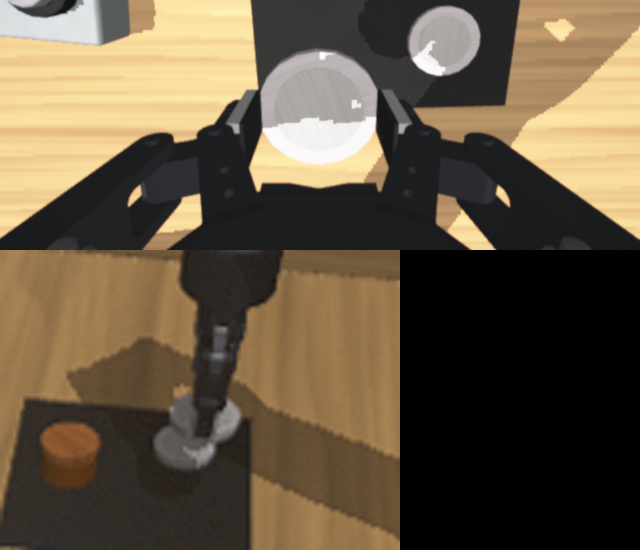

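play_rows(commands=[[15,-17,-5,0,0,0],[29,-33,0,0,0,0],[30,-34,0,0,0,0],[30,-34,0,0,0,0],[30,-34,0,0,0,0]])

```text
time: 10.03
tool_pos: [0.5542, -0.127, 0.1362]
tool_rot: [-0.001, 1.0, -0.001, -0.002]
contact_force: [0.4, -1.0, -0.4]
gripper_width: 0.654
grasp_force: 63.7
```

play_rows(commands=[[30,-34,0,0,0,0],[30,-34,0,0,0,0],[18,-20,0,0,0,0],[0,0,0,0,0,0],[0,0,0,0,0,0]])

```text
time: 10.45
tool_pos: [0.627, -0.0451, 0.136]
tool_rot: [-0.0, 1.0, 0.001, -0.002]
contact_force: [-0.4, -0.2, -0.4]
gripper_width: 0.654
grasp_force: 63.8
```

Run:
```python
from h import *
s=st(); go(s,(.6415,-.031,.048)); s,f=save('wrist','w7');g=wcam(s,f)
h=cv2.cvtColor(f['image'],cv2.COLOR_RGB2HSV)
gray=((h[...,1]<60)&(h[...,2]>90)).astype(np.uint8)
cv2.imwrite('pics/w7.png',f['image'][:,:,::-1])
c=np.array(g['R'])@np.array([.6415,-.031,.082])+g['t'];u0,v0=g['fx']*c[0]/c[2]+g['cx'],g['fy']*c[1]/c[2]+g['cy'];print(u0,v0)
pts=[]
for a in np.radians(np.arange(-160,-19,4)):
    for r in np.arange(260,120,-.5):
        u,v=u0+r*np.cos(a),v0+r*np.sin(a); w=[(u0+(r-k)*np.cos(a),v0+(r-k)*np.sin(a)) for k in (0,3,6)]
        if all(0<=x<639 and 0<=y<399 and gray[int(y),int(x)] for x,y in w): pts.append(ray(g,u,v,.082)[:2]);break
P=np.array(pts)
for _ in range(3):
    A=np.c_[2*P,np.ones(len(P))];x=np.linalg.lstsq(A,(P**2).sum(1),rcond=None)[0];R=np.sqrt(x[2]+x[0]**2+x[1]**2);e=abs(np.linalg.norm(P-x[:2],axis=1)-R);print(len(P),x[:2].round(4),R.round(4),e.max().round(4));P=P[e<=max(.0015,np.percentile(e,85))]
```

```text
t 10.45 pos [ 0.627  -0.0451  0.136 ] yaw 0.1 zax [-0.005  0.001 -1.   ] F [-0.4 -0.2 -0.4] w 55.8 g 63.8
tool mm to (0.6415, -0.031, 0.048) [ 15. -14.  88.]
295.65393924461233 204.20997663625928
36 [ 0.6426 -0.0491] 0.1005 0.0309
30 [ 0.6422 -0.0316] 0.0935 0.0004
30 [ 0.6422 -0.0316] 0.0935 0.0004
```

play_rows(commands=[[8,-7,0,0,0,0],[7,-6.5,10,0,0,0],[0,0,20,0,0,0],[0,0,25,0,0,0],[0,0,15,0,0,0]])

```text
time: 10.92
tool_pos: [0.6416, -0.0332, 0.0659]
tool_rot: [-0.0, 1.0, -0.001, -0.002]
contact_force: [-0.2, 0.5, -1.4]
gripper_width: 0.655
grasp_force: 63.8
```

play_rows(commands=[[0,0,8,0,0,0],[0,0,4,0,0,0],[0,0,0,0,0,0],[0,0,0,0,0,0]])

```text
time: 11.25
tool_pos: [0.6436, -0.0333, 0.058]
tool_rot: [0.0, 1.0, -0.001, 0.001]
contact_force: [1.1, 0.3, 0.2]
gripper_width: 0.655
grasp_force: 63.8
```

play_rows(commands=[[-1.2,-1.8,4,0,0,0],[0,0,4,0,0,0],[0,0,1.5,0,0,0],[0,0,0,0,0,0],[0,0,0,0,0,0]])

```text
time: 11.67
tool_pos: [0.6417, -0.0312, 0.0476]
tool_rot: [-0.0, 1.0, -0.0, -0.0]
contact_force: [1.5, 0.5, -0.9]
gripper_width: 0.655
grasp_force: 63.8
```

play_rows(commands=[[0,0,1,0,0,0],[0,0,0,0,0,0]])

```text
time: 11.83
tool_pos: [0.6418, -0.0313, 0.0466]
tool_rot: [-0.0, 1.0, -0.0, 0.0]
contact_force: [0.0, -0.6, -1.3]
gripper_width: 0.661
grasp_force: 63.8
```

play_rows(commands=[[0,0,1,0,0,0],[0,0,0,0,0,0]])

```text
time: 12.0
tool_pos: [0.6421, -0.0313, 0.0464]
tool_rot: [0.0, 1.0, -0.0, 0.0]
contact_force: [-2.3, 0.9, 3.4]
gripper_width: 0.655
grasp_force: 64.4
```

play_rows(commands=[[0,0,0,0,0,0],[0,0,0,0,0,0],[0,0,0,0,0,0],[0,0,0,0,0,0]], hand=85)

```text
time: 12.33
tool_pos: [0.6416, -0.0313, 0.0454]
tool_rot: [-0.0, 1.0, -0.0, -0.0]
contact_force: [0.1, 0.2, -0.1]
gripper_width: 1.0
grasp_force: 0.0
```

play_rows(commands=[[0,0,-15,0,0,0],[0,0,-25,0,0,0],[0,0,-30,0,0,0],[0,0,-25,0,0,0],[-10,15,0,0,0,0]])

```text
time: 12.75
tool_pos: [0.6367, -0.0454, 0.1495]
tool_rot: [0.001, 1.0, 0.001, 0.007]
contact_force: [1.1, 0.7, 0.7]
gripper_width: 0.995
grasp_force: 0.0
```

Run:
```python
from h import *
s=st(); s,f=save('wrist','w8')
```

```text
t 12.75 pos [ 0.6367 -0.0454  0.1495] yaw 0.1 zax [ 0.014 -0.001 -1.   ] F [1.1 0.7 0.7] w 85.0 g 0.0
```

play_rows(commands=[[-20,34,0,0,0,0],[-20,34,0,0,0,0],[-20,34,0,0,0,0],[-20,34,0,0,0,0],[-20,34,0,0,0,0]])

```text
time: 13.22
tool_pos: [0.5304, -0.2173, 0.1411]
tool_rot: [0.0, 1.0, -0.0, 0.0]
contact_force: [1.2, -0.1, -0.2]
gripper_width: 0.995
grasp_force: 0.0
```

play_rows(commands=[[-20,34,0,0,0,0],[-20,34,0,0,0,0],[-20,34,0,0,0,0],[-20,34,0,0,0,0],[-15,25,0,0,0,0]])

```text
time: 13.63
tool_pos: [0.4347, -0.3794, 0.1412]
tool_rot: [0.0, 1.0, -0.001, -0.0]
contact_force: [0.3, -0.5, 0.1]
gripper_width: 1.0
grasp_force: 0.0
```

play_rows(commands=[[0,0,0,0,0,0],[0,0,0,0,0,0]])

```text
time: 13.8
tool_pos: [0.4356, -0.3782, 0.1409]
tool_rot: [-0.0, 1.0, -0.002, 0.0]
contact_force: [-0.2, -0.4, 0.3]
gripper_width: 0.991
grasp_force: 0.0
```

Run:
```python
from h import *
s=st(); s,f=save('wrist','w9');g=wcam(s,f);im=f['image'];h=cv2.cvtColor(im,cv2.COLOR_RGB2HSV)
m=((h[...,1]<45)&(h[...,2]>95)).astype(np.uint8);n,L,S,C=cv2.connectedComponentsWithStats(m)
for i in range(1,n):
    if S[i,4]>1500: p=ray(g,S[i,0]+S[i,2]/2-.5,S[i,1]+S[i,3]/2-.5,.012);print('grey',S[i],p.round(4));go(s,(p[0],p[1],.0195))
go(s,(.438,-.377,.0195))
```

```text
t 13.8 pos [ 0.4356 -0.3782  0.1409] yaw -0.23 zax [ 0.  0. -1.] F [-0.2 -0.4  0.3] w 84.6 g 0.0
grey [ 283  162   70   69 3792] [ 0.437  -0.3774  0.012 ]
tool mm to (np.float64(0.43701360041145165), np.float64(-0.3774372258703912), 0.0195) [  1.3  -0.7 121.4]
tool mm to (0.438, -0.377, 0.0195) [  2.3  -1.1 121.4]
```

View pics/w8.png

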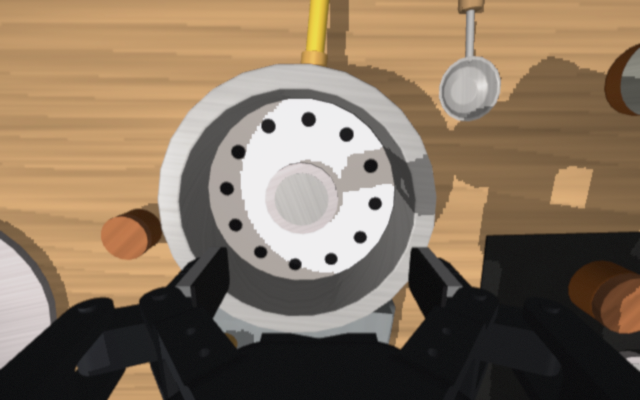

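The first dish sits flat at (304,199), centred in the ring of holes. Now the second dish.

play_rows(commands=[[2,-1,25,0,0,0],[0,0,35,0,0,0],[0,0,30,0,0,0],[0,0,15,0,0,0],[0,0,5,0,0,0]])

```text
time: 14.27
tool_pos: [0.4374, -0.3724, 0.0266]
tool_rot: [-0.003, 1.0, 0.001, -0.002]
contact_force: [-0.3, -0.3, 0.5]
gripper_width: 0.993
grasp_force: 0.0
```

play_rows(commands=[[0,0,5,0,0,0],[0,0,0,0,0,0],[0,0,0,0,0,0]])

```text
time: 14.52
tool_pos: [0.4396, -0.3764, 0.027]
tool_rot: [0.001, 1.0, 0.0, 0.001]
contact_force: [-0.1, 0.4, 0.8]
gripper_width: 0.991
grasp_force: 0.0
```

play_rows(commands=[[-1,1,5,0,0,0],[0,0,2,0,0,0],[0,0,0,0,0,0],[0,0,0,0,0,0]])

```text
time: 14.85
tool_pos: [0.4375, -0.3773, 0.0188]
tool_rot: [0.0, 1.0, -0.0, 0.0]
contact_force: [0.5, -0.2, -1.1]
gripper_width: 0.995
grasp_force: 0.0
```

play_rows(commands=[[0,0,0,0,0,0],[0,0,0,0,0,0],[0,0,0,0,0,0],[0,0,0,0,0,0],[0,0,0,0,0,0]], hand=40)

```text
time: 15.27
tool_pos: [0.438, -0.3778, 0.0197]
tool_rot: [0.001, 1.0, -0.0, 0.001]
contact_force: [-0.6, 0.1, 5.6]
gripper_width: 0.658
grasp_force: 63.2
```

play_rows(commands=[[0,0,-10,0,0,0],[0,0,-25,0,0,0],[0,0,-35,0,0,0],[0,0,-35,0,0,0],[0,0,-10,0,0,0]])

```text
time: 15.68
tool_pos: [0.4395, -0.3793, 0.1401]
tool_rot: [0.003, 1.0, -0.0, 0.003]
contact_force: [2.0, -2.2, 0.4]
gripper_width: 0.659
grasp_force: 63.8
```

play_rows(commands=[[10,-17,0,0,0,0],[19,-33,0,0,0,0],[20,-34,0,0,0,0],[20,-34,0,0,0,0],[20,-34,0,0,0,0]])

```text
time: 16.1
tool_pos: [0.5267, -0.2234, 0.1331]
tool_rot: [-0.0, 1.0, -0.001, -0.0]
contact_force: [0.1, -0.4, -1.0]
gripper_width: 0.659
grasp_force: 63.8
```

play_rows(commands=[[20,-34,0,0,0,0],[20,-34,0,0,0,0],[20,-34,0,0,0,0],[20,-34,0,0,0,0],[20,-34,0,0,0,0]])

```text
time: 16.52
tool_pos: [0.6268, -0.0532, 0.133]
tool_rot: [-0.0, 1.0, -0.0, -0.001]
contact_force: [-0.0, -0.7, -0.5]
gripper_width: 0.655
grasp_force: 63.8
```

play_rows(commands=[[9,-15,0,0,0,0],[0,0,0,0,0,0],[0,0,0,0,0,0]])

```text
time: 16.77
tool_pos: [0.6353, -0.0394, 0.1328]
tool_rot: [0.0, 1.0, 0.001, -0.001]
contact_force: [0.1, -0.7, -1.2]
gripper_width: 0.66
grasp_force: 63.8
```

Run:
```python
from h import *
s=st(); go(s,(.642,-.0314,.0565))
```

```text
t 16.77 pos [ 0.6353 -0.0394  0.1328] yaw 0.08 zax [-0.002 -0.    -1.   ] F [ 0.1 -0.7 -1.2] w 56.4 g 63.8
tool mm to (0.642, -0.0314, 0.0565) [ 6.8 -8.  76.3]
```

play_rows(commands=[[3.5,-4,10,0,0,0],[3,-4,15,0,0,0],[0,0,20,0,0,0],[0,0,18,0,0,0],[0,0,5,0,0,0]])

```text
time: 17.18
tool_pos: [0.6387, -0.0327, 0.06]
tool_rot: [-0.001, 1.0, -0.001, -0.004]
contact_force: [-1.5, -0.2, -1.2]
gripper_width: 0.658
grasp_force: 63.8
```

play_rows(commands=[[0,0,0,0,0,0],[0,0,0,0,0,0],[0,0,0,0,0,0]])

```text
time: 17.43
tool_pos: [0.6429, -0.0328, 0.0666]
tool_rot: [0.0, 1.0, -0.001, 0.001]
contact_force: [0.5, -0.5, -0.5]
gripper_width: 0.658
grasp_force: 63.8
```

Run:
```python
from h import *
s=st(); go(s,(.642,-.0314,.056))
```

```text
t 17.43 pos [ 0.6429 -0.0328  0.0666] yaw -0.08 zax [ 0.002 -0.    -1.   ] F [ 0.5 -0.5 -0.5] w 56.2 g 63.8
tool mm to (0.642, -0.0314, 0.056) [-1.  -1.4 10.6]
```

play_rows(commands=[[-1,-1.4,3,0,0,0],[0,0,3,0,0,0],[0,0,2,0,0,0],[0,0,0,0,0,0],[0,0,0,0,0,0]])

```text
time: 17.85
tool_pos: [0.6411, -0.0308, 0.0575]
tool_rot: [-0.0, 1.0, -0.0, -0.0]
contact_force: [0.4, -0.2, -0.1]
gripper_width: 0.658
grasp_force: 63.8
```

play_rows(commands=[[0,0,1,0,0,0],[0,0,0,0,0,0]])

```text
time: 18.02
tool_pos: [0.6412, -0.0309, 0.0566]
tool_rot: [0.0, 1.0, -0.0, 0.0]
contact_force: [-0.2, 0.8, -0.7]
gripper_width: 0.662
grasp_force: 63.8
```

play_rows(commands=[[0,0,1,0,0,0],[0,0,0,0,0,0]])

```text
time: 18.18
tool_pos: [0.6414, -0.0309, 0.0558]
tool_rot: [0.0, 1.0, -0.0, 0.0]
contact_force: [0.5, -0.2, 0.0]
gripper_width: 0.658
grasp_force: 64.0
```

play_rows(commands=[[0,0,0.5,0,0,0],[0,0,0,0,0,0]])

```text
time: 18.35
tool_pos: [0.6415, -0.0309, 0.0558]
tool_rot: [0.0, 1.0, -0.0, 0.0]
contact_force: [-2.0, 0.7, 2.7]
gripper_width: 0.663
grasp_force: 64.3
```

Contact. Release, rise and inspect the stack.

play_rows(commands=[[0,0,0,0,0,0],[0,0,0,0,0,0],[0,0,0,0,0,0],[0,0,0,0,0,0]], hand=85)

```text
time: 18.68
tool_pos: [0.6411, -0.0308, 0.0548]
tool_rot: [-0.0, 1.0, -0.0, -0.0]
contact_force: [1.2, -0.1, 0.6]
gripper_width: 0.996
grasp_force: 0.0
```

play_rows(commands=[[0,0,-15,0,0,0],[0,0,-25,0,0,0],[0,0,-35,0,0,0],[0,0,-35,0,0,0],[-10,-20,-10,0,0,0]])

```text
time: 19.1
tool_pos: [0.6356, -0.0136, 0.1839]
tool_rot: [0.002, 1.0, -0.002, 0.006]
contact_force: [1.2, 0.2, 2.0]
gripper_width: 0.997
grasp_force: 0.0
```

play_rows(commands=[[-20,-35,-10,0,0,0],[-20,-35,-10,0,0,0],[-20,-35,0,0,0,0],[0,0,0,0,0,0],[0,0,0,0,0,0]])

```text
time: 19.52
tool_pos: [0.5708, 0.0957, 0.1966]
tool_rot: [0.0, 1.0, 0.001, 0.001]
contact_force: [0.4, -0.2, 0.6]
gripper_width: 0.995
grasp_force: 0.0
```

Run:
```python
from h import *
s=st(); s,f=save('wrist','w10')
```

```text
t 19.52 pos [0.5708 0.0957 0.1966] yaw 0.15 zax [ 0.002 -0.    -1.   ] F [ 0.4 -0.2  0.6] w 85.0 g 0.0
```

View pics/w10.png

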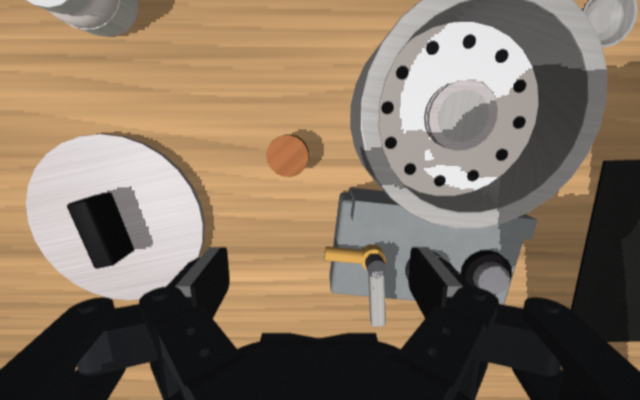

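The two dishes are stacked flat and aligned at (460,115). The lid is at (115,217) with its bar at (100,230). The vent pivot is at (374,262) and the handle end at (378,325). Next I measure the lid and vent.

Run:
```python
from h import *
s,f=pickle.load(open('pics/w10.pkl','rb'));g=wcam(s,f);im=f['image'];h=cv2.cvtColor(im,cv2.COLOR_RGB2HSV)
m=((h[...,1]<45)&(h[...,2]>170)).astype(np.uint8);n,L,S,C=cv2.connectedComponentsWithStats(m);i=L[160,90];M=(L==i).astype(np.uint8)
c=max(cv2.findContours(M,cv2.RETR_EXTERNAL,cv2.CHAIN_APPROX_NONE)[0],key=len)[:,0];c=c[(c[:,0]<200)&((c[:,1]<240)|(c[:,0]<100))]
P=np.array([ray(g,*p,.014)[:2] for p in c])
for _ in range(4):
    A=np.c_[2*P,np.ones(len(P))];x=np.linalg.lstsq(A,(P**2).sum(1),rcond=None)[0];R=np.sqrt(x[2]+x[0]**2+x[1]**2);e=abs(np.linalg.norm(P-x[:2],axis=1)-R);P=P[e<=max(.0015,np.percentile(e,85))]
print('lid',len(P),x[:2].round(4),R.round(4))
a,b=ray(g,68,203,.052),ray(g,97,268,.052);d=a-b;print('bar L',np.linalg.norm(d),np.degrees(np.arctan2(d[1],d[0])),((a+b)/2).round(4))
k=(h[...,2]<45).astype(np.uint8);k[:, :50]=0;k[:,150:]=0;k[285:]=0
q=cv2.minAreaRect(cv2.findNonZero(k));print(q)
for z in(.052,.033):
    bx=np.array([ray(g,*p,z)[:2] for p in cv2.boxPoints(q)]);print(bx.mean(0).round(4),[ (round(float(np.linalg.norm(bx[j]-bx[j-1])),4),round(float(np.degrees(np.arctan2(*(bx[j]-bx[j-1])[::-1]))),1)) for j in range(4)])
print('pivot',ray(g,374,262,.072).round(4),'end',ray(g,378,325,.072).round(4),'btn',ray(g,493,275,.055).round(4))
go(s,(x[0],x[1],.15))
```

```text
lid 334 [0.5282 0.3165] 0.0936
bar L 0.0685038015179079 12.342040883243321 [0.5275 0.3228 0.052 ]
((101.25839233398438, 229.5501708984375), (70.82315063476562, 44.73622131347656), 67.9637680053711)
[0.5336 0.3037] [(0.069, 10.1), (0.0448, -68.7), (0.0674, -167.7), (0.0478, 112.5)]
[0.5264 0.3183] [(0.0738, 10.1), (0.048, -68.7), (0.0721, -167.7), (0.0511, 112.5)]
pivot [0.5114 0.0445 0.072 ] end [0.4444 0.0372 0.072 ] btn [ 0.4894 -0.0773  0.055 ]
tool mm to (np.float64(0.5282059265356914), np.float64(0.3164917506401588), 0.15) [ -42.1 -220.9   46.4]
```

play_rows(commands=[[-4,-20,10,0,0,0],[-7,-36,10,0,0,0],[-7,-36,10,0,0,0],[-7,-36,10,0,0,0],[-7,-36,10,0,0,0]])

```text
time: 19.98
tool_pos: [0.5402, 0.2583, 0.1449]
tool_rot: [0.0, 1.0, -0.002, 0.0]
contact_force: [1.4, 0.9, 0.4]
gripper_width: 0.996
grasp_force: 0.0
```

play_rows(commands=[[-7,-36,0,0,0,0],[-3,-19,0,0,0,0],[0,0,0,0,0,-6.1],[0,0,0,0,0,-6.2],[0,0,0,0,0,0]])

```text
time: 20.4
tool_pos: [0.5304, 0.3126, 0.1449]
tool_rot: [0.0, 0.994, 0.107, -0.0]
contact_force: [-0.5, 0.1, 0.2]
gripper_width: 0.992
grasp_force: 0.0
```

play_rows(commands=[[0,0,0,0,0,0],[0,0,0,0,0,0]])

```text
time: 20.57
tool_pos: [0.5302, 0.3123, 0.1451]
tool_rot: [0.0, 0.994, 0.105, -0.0]
contact_force: [0.4, -0.4, -0.3]
gripper_width: 0.995
grasp_force: 0.0
```

Run:
```python
from h import *
s=st(); s,f=save('wrist','w11');g=wcam(s,f);h=cv2.cvtColor(f['image'],cv2.COLOR_RGB2HSV)
k=(h[...,2]<45).astype(np.uint8);n,L,S,C=cv2.connectedComponentsWithStats(k)
for i in range(1,n):
    if S[i,4]>500: print(S[i],C[i].round(1),ray(g,*C[i],.052).round(4))
go(s,(.529,.315,.034))
```

```text
t 20.57 pos [0.5302 0.3123 0.1451] yaw 12.04 zax [-0. -0. -1.] F [ 0.4 -0.4 -0.3] w 84.9 g 0.0
[ 298  160   28   90 2346] [312.1 204.2] [0.533  0.3177 0.052 ]
[    0   248   640   152 51053] [320.1 350.2] [0.4046 0.2839 0.052 ]
tool mm to (0.529, 0.315, 0.034) [ -0.6  -2.9 111.1]
```

View pics/w11.png

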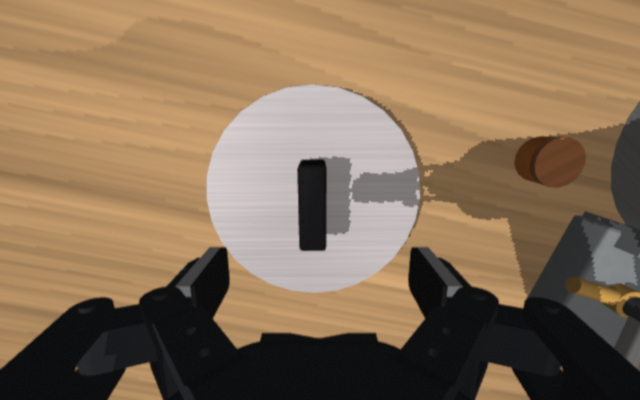

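The bar is vertical in the picture (aligned with the jaws), centred at (312,205). Descend and grip.

play_rows(commands=[[0,-4.5,20,0,0,0],[0,0,30,0,0,0],[0,0,25,0,0,0],[0,0,20,0,0,0],[0,0,5,0,0,0]])

```text
time: 21.03
tool_pos: [0.526, 0.3158, 0.0407]
tool_rot: [0.001, 0.994, 0.106, -0.003]
contact_force: [-1.1, -1.1, -0.0]
gripper_width: 0.998
grasp_force: 0.0
```

play_rows(commands=[[0,0,10,0,0,0],[0,0,0,0,0,0],[0,0,0,0,0,0]])

```text
time: 21.28
tool_pos: [0.5291, 0.3177, 0.0359]
tool_rot: [-0.0, 0.994, 0.106, 0.001]
contact_force: [-0.4, -0.3, -0.3]
gripper_width: 0.998
grasp_force: 0.0
```

play_rows(commands=[[0,0,0,0,0,0],[0,0,0,0,0,0],[0,0,0,0,0,0],[0,0,0,0,0,0],[0,0,0,0,0,0]], hand=5)

```text
time: 21.7
tool_pos: [0.5288, 0.3178, 0.0356]
tool_rot: [-0.0, 0.994, 0.107, 0.0]
contact_force: [0.4, 0.2, -0.1]
gripper_width: 0.295
grasp_force: 0.0
```

play_rows(commands=[[0,0,0,0,0,0],[0,0,0,0,0,0],[0,0,0,0,0,0]])

```text
time: 21.95
tool_pos: [0.5289, 0.3177, 0.0357]
tool_rot: [-0.0, 0.994, 0.107, 0.0]
contact_force: [0.3, -0.8, 3.7]
gripper_width: 0.247
grasp_force: 60.9
```

Run:
```python
from h import *
s=st()
```

```text
t 21.95 pos [0.5289 0.3177 0.0357] yaw 12.26 zax [ 0.001  0.    -1.   ] F [ 0.3 -0.8  3.7] w 21.1 g 60.9
```

Gripped (21 mm). I'll lift, square it up, and carry to about 55 mm off centre on the +y side.

play_rows(commands=[[0,0,-10,0,0,0],[0,0,-20,0,0,0],[0,0,-30,0,0,0],[0,0,-30,0,0,3],[0,0,-25,0,0,5]])

```text
time: 22.37
tool_pos: [0.5276, 0.3174, 0.1507]
tool_rot: [0.0, 0.999, 0.036, -0.001]
contact_force: [0.7, 0.8, -4.5]
gripper_width: 0.249
grasp_force: 59.9
```

play_rows(commands=[[5,12,0,0,0,4.3],[8,20,0,0,0,0],[10,26,0,0,0,0],[10,26,0,0,0,0],[10,26,0,0,0,0]])

```text
time: 22.78
tool_pos: [0.5712, 0.2069, 0.1487]
tool_rot: [0.0, 1.0, -0.0, -0.002]
contact_force: [-0.8, 0.3, -5.0]
gripper_width: 0.248
grasp_force: 59.8
```

play_rows(commands=[[10,26,0,0,0,0],[10,26,0,0,0,0],[10,26,0,0,0,0],[10,26,0,0,0,0],[10,26,0,0,0,0]])

```text
time: 23.2
tool_pos: [0.6212, 0.0768, 0.1485]
tool_rot: [-0.0, 1.0, -0.0, -0.002]
contact_force: [-0.0, 0.5, -5.2]
gripper_width: 0.243
grasp_force: 59.8
```

play_rows(commands=[[10,26,0,0,0,0],[8,20,0,0,0,0],[0,6,0,0,0,0],[0,0,0,0,0,0],[0,0,0,0,0,0]])

```text
time: 23.62
tool_pos: [0.6391, 0.0263, 0.1489]
tool_rot: [-0.001, 1.0, -0.001, -0.001]
contact_force: [-0.9, 0.2, -4.1]
gripper_width: 0.248
grasp_force: 59.9
```

Run:
```python
from h import *
s=st();go(s,(.643,.024,.125)); s,f=save('wrist','w12'); save('top','t12')
```

```text
t 23.62 pos [0.6391 0.0263 0.1489] yaw -0.07 zax [-0.003  0.001 -1.   ] F [-0.9  0.2 -4.1] w 21.1 g 59.9
tool mm to (0.643, 0.024, 0.125) [ 4.   2.3 23.9]
```

View pics/w12.png

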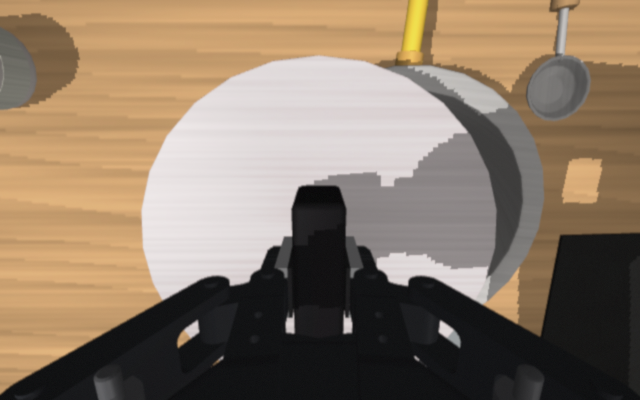

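The lid is held level, with its left and upper edge visible from (142,215) to (320,56). I'll fit its centre relative to the TCP.

Run:
```python
from h import *
from scipy.optimize import least_squares
s,f=pickle.load(open('pics/w12.pkl','rb'));g=wcam(s,f);h=cv2.cvtColor(f['image'],cv2.COLOR_RGB2HSV)
M=((h[...,1]<35)&(h[...,2]>185)).astype(np.uint8);pts=[]
for v in range(70,290,6):
    u=np.flatnonzero(M[v,100:320]); 
    if len(u): pts.append((u[0]+99.5,v))
for u in range(230,380,6):
    v=np.flatnonzero(M[:,u]); 
    if len(v): pts.append((u,v[0]-.5))
for z in (.127,.125):
    P=np.array([ray(g,*p,z)[:2] for p in pts])
    r=least_squares(lambda x:np.linalg.norm(P-x[:2],axis=1)-x[2],[.64,.02,.095],loss='soft_l1',f_scale=.0005);print(z,len(P),r.x.round(4),'minus TCP',(r.x[:2]-s['tool_pos'][:2]).round(4))
```

```text
0.127 62 [0.6386 0.0259 0.094 ] minus TCP [-0.0005 -0.0004]
0.125 62 [0.6377 0.0259 0.0953] minus TCP [-0.0014 -0.0004]
```

play_rows(commands=[[2,2,5,0,0,0],[1.5,2,10,0,0,0],[0,0,8,0,0,0],[0,0,2,0,0,0],[0,0,0,0,0,0]])

```text
time: 24.13
tool_pos: [0.6423, 0.0223, 0.1227]
tool_rot: [-0.0, 1.0, -0.0, -0.002]
contact_force: [0.6, 0.3, -4.6]
gripper_width: 0.248
grasp_force: 59.8
```

play_rows(commands=[[0,0,1,0,0,0],[0,0,0,0,0,0],[0,0,0,0,0,0]])

```text
time: 24.38
tool_pos: [0.644, 0.022, 0.1246]
tool_rot: [0.0, 1.0, -0.0, 0.0]
contact_force: [0.4, 0.4, -4.4]
gripper_width: 0.243
grasp_force: 59.8
```

play_rows(commands=[[0,0,1,0,0,0],[0,0,0,0,0,0]])

```text
time: 24.55
tool_pos: [0.6438, 0.0219, 0.1233]
tool_rot: [0.0, 1.0, -0.0, 0.0]
contact_force: [0.8, 0.4, -4.8]
gripper_width: 0.245
grasp_force: 59.8
```

play_rows(commands=[[0,0,1,0,0,0],[0,0,0,0,0,0]])

```text
time: 24.72
tool_pos: [0.6436, 0.0219, 0.122]
tool_rot: [-0.0, 1.0, -0.0, -0.0]
contact_force: [-0.5, -0.9, -5.1]
gripper_width: 0.247
grasp_force: 59.8
```

play_rows(commands=[[0,0,1.5,0,0,0],[0,0,1.5,0,0,0],[0,0,0,0,0,0]])

```text
time: 24.97
tool_pos: [0.6434, 0.0219, 0.1185]
tool_rot: [-0.0, 1.0, -0.0, -0.0]
contact_force: [-0.7, 0.4, -5.1]
gripper_width: 0.248
grasp_force: 59.8
```

play_rows(commands=[[0,0,0.8,0,0,0],[0,0,0,0,0,0]])

```text
time: 25.13
tool_pos: [0.6436, 0.022, 0.1181]
tool_rot: [-0.0, 1.0, -0.0, -0.0]
contact_force: [0.1, 0.3, -4.9]
gripper_width: 0.251
grasp_force: 59.8
```

play_rows(commands=[[0,0,0.8,0,0,0],[0,0,0,0,0,0]])

```text
time: 25.3
tool_pos: [0.6438, 0.0219, 0.1177]
tool_rot: [0.0, 1.0, -0.0, 0.0]
contact_force: [-0.8, 0.1, -3.9]
gripper_width: 0.243
grasp_force: 60.1
```

play_rows(commands=[[-0.5,0,0.8,0,0,0],[0,0,0.4,0,0,0],[0,0,0,0,0,0]])

```text
time: 25.55
tool_pos: [0.6439, 0.0219, 0.1178]
tool_rot: [0.0, 1.0, -0.0, 0.001]
contact_force: [-1.2, 1.0, 3.0]
gripper_width: 0.244
grasp_force: 60.8
```

play_rows(commands=[[0,3,0,0,0,0],[0,5,0,0,0,0],[0,5,0,0,0,0],[0,5,0,0,0,0],[0,2,0,0,0,0]])

```text
time: 25.97
tool_pos: [0.6442, 0.0017, 0.1177]
tool_rot: [-0.001, 1.0, -0.001, 0.001]
contact_force: [0.2, 4.7, 5.3]
gripper_width: 0.245
grasp_force: 61.3
```

Run:
```python
from h import *
s=st();go(s,(.643,-.005,.117))
```

```text
t 25.97 pos [0.6442 0.0017 0.1177] yaw -0.07 zax [ 0.003  0.001 -1.   ] F [0.2 4.7 5.3] w 20.9 g 61.3
tool mm to (0.643, -0.005, 0.117) [-1.2  6.7  0.7]
```

play_rows(commands=[[-1,4,-0.5,0,0,0],[0,1,-0.5,0,0,0],[0,0,0,0,0,0],[0,0,0,0,0,0]])

```text
time: 26.3
tool_pos: [0.6426, -0.0039, 0.1178]
tool_rot: [0.001, 1.0, -0.001, 0.001]
contact_force: [1.3, 0.6, 4.5]
gripper_width: 0.247
grasp_force: 61.1
```

play_rows(commands=[[0,0,0,0,0,0],[0,0,0,0,0,0],[0,0,0,0,0,0]], hand=29)

```text
time: 26.55
tool_pos: [0.6414, -0.0033, 0.1163]
tool_rot: [0.0, 1.0, -0.0, -0.001]
contact_force: [0.6, 0.5, 0.3]
gripper_width: 0.337
grasp_force: 0.0
```

play_rows(commands=[[0,3,0,0,0,0],[0,4,0,0,0,0],[0,4,0,0,0,0],[0,4,0,0,0,0],[0,4,0,0,0,0]])

```text
time: 26.97
tool_pos: [0.6432, -0.0182, 0.1177]
tool_rot: [-0.005, 1.0, -0.001, 0.002]
contact_force: [2.6, 24.0, 2.3]
gripper_width: 0.335
grasp_force: 11.7
```

Run:
```python
from h import *
s=st();go(s,(.643,-.035,.1165));s,f=save('wrist','w13')
```

```text
t 26.97 pos [ 0.6432 -0.0182  0.1177] yaw -0.12 zax [ 0.003  0.011 -1.   ] F [ 2.6 24.   2.3] w 28.6 g 11.7
tool mm to (0.643, -0.035, 0.1165) [-0.2 16.8  1. ]
```

View pics/w13.png

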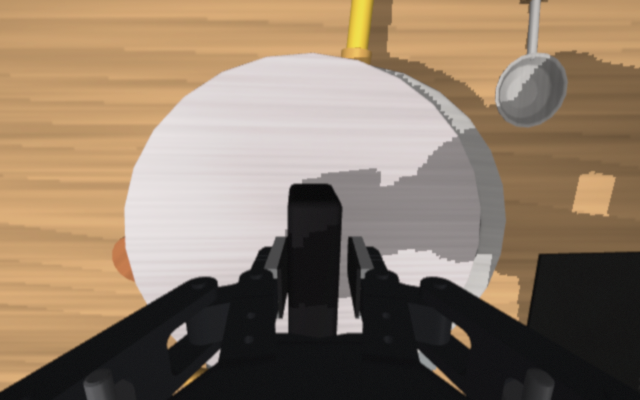

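Resistance of 24 N at about 17 mm off centre: the leading edge has likely dipped past the tipping point and caught. I'll ease back and re-grip, which squares the bar, then slide it gripped and level.

play_rows(commands=[[0,-3,0,0,0,0],[0,-3,0,0,0,0],[0,0,0,0,0,0]])

```text
time: 27.27
tool_pos: [0.6421, -0.0162, 0.1172]
tool_rot: [0.0, 1.0, -0.0, -0.0]
contact_force: [-0.2, 0.2, -0.5]
gripper_width: 0.337
grasp_force: 0.0
```

play_rows(commands=[[0,0,0,0,0,0],[0,0,0,0,0,0],[0,0,0,0,0,0],[0,0,0,0,0,0],[0,0,0,0,0,0]], hand=5)

```text
time: 27.68
tool_pos: [0.6426, -0.0159, 0.1181]
tool_rot: [-0.0, 1.0, -0.001, 0.001]
contact_force: [-0.5, 4.3, 6.2]
gripper_width: 0.248
grasp_force: 60.1
```

Run:
```python
from h import *
from scipy.optimize import least_squares
s=st();s,f=save('wrist','w14');save('side','s14');g=wcam(s,f);h=cv2.cvtColor(f['image'],cv2.COLOR_RGB2HSV)
M=((h[...,1]<35)&(h[...,2]>185)).astype(np.uint8);pts=[]
for v in range(90,290,6):
    u=np.flatnonzero(M[v,100:320]); 
    if len(u): pts.append((u[0]+99.5,v))
for u in range(230,360,6):
    v=np.flatnonzero(M[:,u]); 
    if len(v): pts.append((u,v[0]-.5))
P=np.array([ray(g,*p,.096)[:2] for p in pts])
r=least_squares(lambda x:np.linalg.norm(P-x[:2],axis=1)-x[2],[.64,.02,.095],loss='soft_l1',f_scale=.0005);print(len(P),r.x.round(4),'minus TCP',(r.x[:2]-s['tool_pos'][:2]).round(4),abs(r.fun).max())
```

```text
t 27.68 pos [ 0.6426 -0.0159  0.1181] yaw -0.06 zax [ 0.001  0.001 -1.   ] F [-0.5  4.3  6.2] w 21.2 g 60.1
56 [ 0.6442 -0.015   0.0939] minus TCP [0.0017 0.0008] 0.000593607746727301
```

Re-gripped level. I'll slide the remaining 15 mm with a small x correction.

play_rows(commands=[[-0.8,3,-0.4,0,0,0],[-0.7,4,0,0,0,0],[0,4,0,0,0,0],[0,3,0,0,0,0],[0,1,0,0,0,0]])

```text
time: 28.2
tool_pos: [0.6395, -0.0325, 0.1157]
tool_rot: [0.001, 1.0, -0.001, -0.001]
contact_force: [1.8, 2.0, -4.5]
gripper_width: 0.25
grasp_force: 59.2
```

play_rows(commands=[[0,0,0,0,0,0],[0,0,0,0,0,0]])

```text
time: 28.37
tool_pos: [0.6394, -0.0318, 0.1158]
tool_rot: [0.0, 1.0, -0.001, -0.002]
contact_force: [0.7, -0.5, -5.5]
gripper_width: 0.247
grasp_force: 58.8
```

Now 2 mm lower and carrying the full weight, so the register has entered the mouth. Release and it drops.

play_rows(commands=[[0,0,0,0,0,0],[0,0,0,0,0,0],[0,0,0,0,0,0],[0,0,0,0,0,0],[0,0,0,0,0,0]], hand=34)

```text
time: 28.78
tool_pos: [0.6411, -0.0311, 0.1184]
tool_rot: [0.0, 1.0, -0.0, 0.001]
contact_force: [-1.0, 0.1, 0.6]
gripper_width: 0.403
grasp_force: 0.0
```

Run:
```python
from h import *
s=st();s,f=save('wrist','w15');_,q=save('side','s15')
o=np.zeros((560,640,3),np.uint8);o[:260]=f['image'][40:300];o[260:560,:600]=cv2.resize(q['image'][140:240,230:430],(600,300),interpolation=cv2.INTER_CUBIC);cv2.imwrite('pics/c15.png',o[:,:,::-1])
```

```text
t 28.78 pos [ 0.6411 -0.0311  0.1184] yaw -0.03 zax [ 0.001 -0.    -1.   ] F [-1.   0.1  0.6] w 34.4 g 0.0
```

View pics/c15.png

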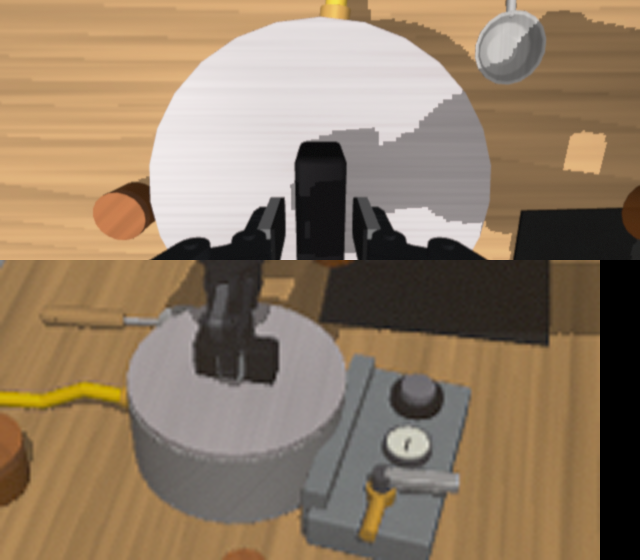

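The lid sits flush all round in both views, covering the rim. Now the vent: rise, close the fingers, and go to the +y side of the handle tip.

play_rows(commands=[[0,0,-15,0,0,0],[0,0,-30,0,0,0],[0,0,-35,0,0,0],[-20,-12,0,0,0,0],[-33,-20,0,0,0,0]])

```text
time: 29.3
tool_pos: [0.5911, -0.0004, 0.2034]
tool_rot: [0.001, 1.0, -0.001, 0.005]
contact_force: [-0.9, 0.9, -0.4]
gripper_width: 0.399
grasp_force: 0.0
```

play_rows(commands=[[-35,-21,0,0,0,0],[-35,-21,0,0,0,0],[-35,-21,0,0,0,0],[-21,-11,0,0,0,0],[0,0,0,0,0,0]], hand=0)

```text
time: 29.72
tool_pos: [0.4587, 0.077, 0.1985]
tool_rot: [-0.0, 1.0, 0.001, 0.0]
contact_force: [1.1, 0.8, -0.4]
gripper_width: -0.005
grasp_force: 0.0
```

play_rows(commands=[[0,0,0,0,0,0],[0,0,0,0,0,0],[0,0,0,0,0,0]])

```text
time: 29.97
tool_pos: [0.4628, 0.0746, 0.1986]
tool_rot: [0.0, 1.0, -0.001, 0.001]
contact_force: [0.7, 0.4, 0.9]
gripper_width: 0.003
grasp_force: 0.0
```

Run:
```python
from h import *
s=st();go(s,(.462,.075,.076));s,f=save('wrist','w16');t=save('top','t16')[1]
h=cv2.cvtColor(t['image'],cv2.COLOR_RGB2HSV)
for n,(u,v),z in [('potmat',(0,0),.042)]:
    m=((h[...,0]<14)&(h[...,1]>120)&(h[...,2]>60)).astype(np.uint8);k,L,S,C=cv2.connectedComponentsWithStats(m)
    for i in range(1,k):
        if 60<S[i,4]<2000 and S[i,1]>110: print(S[i],ray(t,*C[i],z).round(3))
```

```text
t 29.97 pos [0.4628 0.0746 0.1986] yaw -0.09 zax [ 0.001 -0.    -1.   ] F [0.7 0.4 0.9] w 0.2 g 0.0
tool mm to (0.462, 0.075, 0.076) [ -0.9  -0.4 122.6]
[298 120  27  27 564] [0.851 0.054 0.042]
[437 163  23  21 140] [ 0.739 -0.324  0.042]
[276 214  16  15 164] [0.6   0.125 0.042]
[435 214  22  21 340] [ 0.6   -0.32   0.042]
[ 249  260   14  140 1089] [0.325 0.19  0.042]
[ 258  369   48   31 1077] [0.171 0.126 0.042]
```

View pics/w16.png

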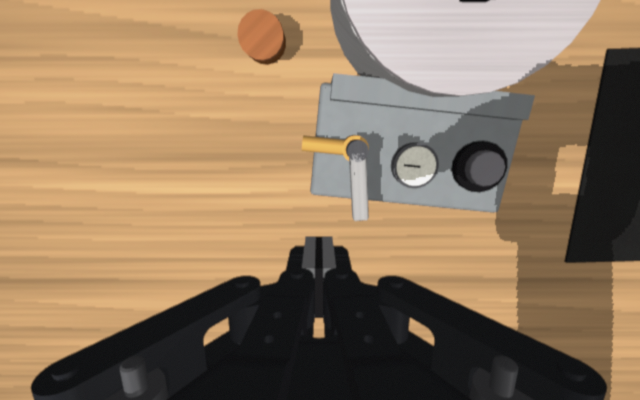

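The vent scene is clear: pivot (356,148), handle end (360,218). The top view also shows the pot has been knocked from x=0.545 to about (0.60, −0.32), half off the mat. I'll mend that before touching the vent. I have also gone one picture over the 14 allowed, so from here I measure numerically only.

play_rows(commands=[[5,20,0,0,0,0],[9,35,0,0,0,0],[9,35,0,0,0,0],[9,35,0,0,0,0],[9,35,0,0,0,0]], hand=85)

```text
time: 30.48
tool_pos: [0.5032, -0.0872, 0.1977]
tool_rot: [-0.0, 1.0, -0.001, -0.0]
contact_force: [0.1, 0.3, 0.3]
gripper_width: 0.704
grasp_force: 0.0
```

play_rows(commands=[[9,35,0,0,0,0],[9,35,0,0,0,0],[9,35,0,0,0,0],[9,35,0,0,0,0],[9,35,0,0,0,0]])

```text
time: 30.9
tool_pos: [0.5478, -0.2627, 0.1972]
tool_rot: [-0.0, 1.0, -0.001, -0.0]
contact_force: [0.3, -0.3, 0.2]
gripper_width: 0.996
grasp_force: 0.0
```

play_rows(commands=[[8,35,0,0,0,0],[6,28,0,0,0,0],[0,0,0,0,0,0],[0,0,0,0,0,0]])

```text
time: 31.23
tool_pos: [0.5613, -0.3251, 0.1967]
tool_rot: [-0.001, 1.0, -0.002, -0.001]
contact_force: [0.1, 0.3, -0.0]
gripper_width: 0.997
grasp_force: 0.0
```

Run:
```python
from h import *
s=st();s,f=save('wrist','w17');g=wcam(s,f);h=cv2.cvtColor(f['image'],cv2.COLOR_RGB2HSV)
m=((h[...,0]<14)&(h[...,1]>120)&(h[...,2]>90)).astype(np.uint8);n,L,S,C=cv2.connectedComponentsWithStats(m)
for i in range(1,n):
    if S[i,4]>200:
        c=max(cv2.findContours((L==i).astype(np.uint8),cv2.RETR_EXTERNAL,cv2.CHAIN_APPROX_NONE)[0],key=len);e=cv2.fitEllipse(c);print(S[i],C[i].round(1),np.round(e[1],1),[ray(g,*C[i],z).round(4) for z in(.038,.042)])
d=((h[...,2]<75)&(h[...,1]<80)).astype(np.uint8);d[255:]=0
n,L,S,C=cv2.connectedComponentsWithStats(d)
for i in range(1,n):
    if S[i,4]>1500: print('dark',S[i])
i=1+np.argmax(S[1:,4]);c=max(cv2.findContours((L==i).astype(np.uint8),cv2.RETR_EXTERNAL,cv2.CHAIN_APPROX_NONE)[0],key=len)
for p in cv2.approxPolyDP(c,8,True)[:,0]: print(p,ray(g,*map(float,p),.004).round(3))
# vent from w16
s,f=pickle.load(open('pics/w16.pkl','rb'));g=wcam(s,f)
print('pivot',ray(g,356.5,148,.072),'end',ray(g,360.5,219,.072),'gauge',ray(g,415,165,.05),'btn',ray(g,486,166,.055))
```

```text
t 31.23 pos [ 0.5613 -0.3251  0.1967] yaw -0.21 zax [-0.001  0.001 -1.   ] F [ 0.1  0.3 -0. ] w 85.1 g 0.0
[ 284  117   61   61 2855] [314.8 147.1] [58.9 59.9] [array([ 0.6023, -0.3217,  0.038 ]), array([ 0.6027, -0.3217,  0.042 ])]
dark [  211   145   216   110 20516]
[426 145] [ 0.601 -0.438  0.004]
[346 147] [ 0.599 -0.354  0.004]
[319 179] [ 0.565 -0.326  0.004]
[294 171] [ 0.574 -0.299  0.004]
[283 150] [ 0.596 -0.288  0.004]
[211 152] [ 0.595 -0.212  0.004]
[223 244] [ 0.49  -0.215  0.004]
[215 254] [ 0.478 -0.205  0.004]
[422 254] [ 0.477 -0.444  0.004]
pivot [0.50605472 0.04266981 0.072     ] end [0.44383142 0.03713175 0.072     ] gauge [ 0.48867572 -0.01427827  0.05      ] btn [ 0.48844082 -0.07681992  0.055     ]
```

Pot is upright at (0.6025, −0.322), right on the mat's far edge. I'll pick it up and put it at the mat's centre. The refined vent measurements are pivot (0.506, 0.043) and end (0.444, 0.037), 62 mm apart as specified.

play_rows(commands=[[20,-1,20,0,0,0],[21,-2,35,0,0,0],[0,0,35,0,0,0],[0,0,35,0,0,0],[0,0,20,0,0,0]])

```text
time: 31.7
tool_pos: [0.6006, -0.3169, 0.0477]
tool_rot: [-0.002, 1.0, 0.001, -0.003]
contact_force: [-0.8, 0.3, -0.8]
gripper_width: 0.996
grasp_force: 0.0
```

play_rows(commands=[[0,0,10,0,0,0],[0,0,5,0,0,0],[0,0,0,0,0,0],[0,0,0,0,0,0]])

```text
time: 32.03
tool_pos: [0.6035, -0.3204, 0.0397]
tool_rot: [0.001, 1.0, -0.0, 0.001]
contact_force: [-0.2, 0.2, -0.5]
gripper_width: 0.996
grasp_force: 0.0
```

Run:
```python
from h import *
s=st();go(s,(.603,-.322,.0205))
```

```text
t 32.03 pos [ 0.6035 -0.3204  0.0397] yaw -0.02 zax [ 0.002 -0.002 -1.   ] F [-0.2  0.2 -0.5] w 85.0 g 0.0
tool mm to (0.603, -0.322, 0.0205) [-0.6  1.5 19.2]
```

play_rows(commands=[[-0.5,1.5,8,0,0,0],[0,0,7,0,0,0],[0,0,2,0,0,0],[0,0,0,0,0,0],[0,0,0,0,0,0]])

```text
time: 32.45
tool_pos: [0.6018, -0.3215, 0.0205]
tool_rot: [-0.0, 1.0, -0.0, -0.0]
contact_force: [0.1, -0.1, -0.0]
gripper_width: 0.993
grasp_force: 0.0
```

play_rows(commands=[[0,0,0,0,0,0],[0,0,0,0,0,0],[0,0,0,0,0,0],[0,0,0,0,0,0],[0,0,0,0,0,0]], hand=30)

```text
time: 32.87
tool_pos: [0.6024, -0.3219, 0.0214]
tool_rot: [0.0, 1.0, -0.0, 0.001]
contact_force: [0.4, -1.0, 1.9]
gripper_width: 0.64
grasp_force: 63.3
```

play_rows(commands=[[0,0,-8,0,0,0],[0,0,-15,0,0,0],[0,0,-7,0,0,0],[0,0,0,0,0,0],[0,0,0,0,0,0]])

```text
time: 33.28
tool_pos: [0.6026, -0.3219, 0.0522]
tool_rot: [0.001, 1.0, -0.0, 0.001]
contact_force: [1.1, 0.0, -1.3]
gripper_width: 0.64
grasp_force: 63.5
```

play_rows(commands=[[-10,1,0,0,0,0],[-22,1,0,0,0,0],[-25,1,0,0,0,0],[-25,1,0,0,0,0],[-22,1,0,0,0,0]])

```text
time: 33.7
tool_pos: [0.4953, -0.3257, 0.0494]
tool_rot: [-0.001, 1.0, -0.0, -0.001]
contact_force: [-0.6, 0.8, -1.9]
gripper_width: 0.64
grasp_force: 63.5
```

play_rows(commands=[[-8,0,10,0,0,0],[0,0,8,0,0,0],[0,0,3,0,0,0],[0,0,0,0,0,0],[0,0,0,0,0,0]])

```text
time: 34.12
tool_pos: [0.4906, -0.3262, 0.0291]
tool_rot: [-0.0, 1.0, -0.0, -0.0]
contact_force: [-0.7, 0.8, -0.9]
gripper_width: 0.641
grasp_force: 63.5
```

Run:
```python
from h import *
s=st()
s,f=save('wrist','w18');g=wcam(s,f);h=cv2.cvtColor(f['image'],cv2.COLOR_RGB2HSV)
m=((h[...,0]<14)&(h[...,1]>100)&(h[...,2]>60)).astype(np.uint8);n,L,S,C=cv2.connectedComponentsWithStats(m)
print([S[i] for i in range(1,n) if S[i,4]>500])
```

```text
t 34.12 pos [ 0.4906 -0.3262  0.0291] yaw -0.0 zax [-0.     0.001 -1.   ] F [-0.7  0.8 -0.9] w 54.8 g 63.5
[array([  250,   208,   138,   131, 13889], dtype=int32)]
```

play_rows(commands=[[0,0,2,0,0,0],[0,0,1.5,0,0,0],[0,0,0,0,0,0]])

```text
time: 34.42
tool_pos: [0.4902, -0.3264, 0.026]
tool_rot: [-0.0, 1.0, -0.0, -0.0]
contact_force: [0.1, -0.2, -1.7]
gripper_width: 0.649
grasp_force: 63.5
```

play_rows(commands=[[0,0,1.5,0,0,0],[0,0,0,0,0,0]])

```text
time: 34.58
tool_pos: [0.4903, -0.3266, 0.0252]
tool_rot: [0.0, 1.0, -0.0, 0.0]
contact_force: [-0.9, 0.6, 0.5]
gripper_width: 0.642
grasp_force: 63.8
```

play_rows(commands=[[0,0,1.2,0,0,0],[0,0,0,0,0,0]])

```text
time: 34.75
tool_pos: [0.4903, -0.3266, 0.025]
tool_rot: [-0.0, 1.0, -0.0, 0.0]
contact_force: [-3.5, 2.5, 8.6]
gripper_width: 0.639
grasp_force: 64.3
```

play_rows(commands=[[0,0,1,0,0,0],[0,0,0,0,0,0]])

```text
time: 34.92
tool_pos: [0.4904, -0.3267, 0.0249]
tool_rot: [-0.0, 1.0, -0.0, -0.0]
contact_force: [-5.5, 4.1, 13.0]
gripper_width: 0.636
grasp_force: 64.7
```

play_rows(commands=[[0,0,-1,0,0,0],[0,0,0,0,0,0]])

```text
time: 35.08
tool_pos: [0.4905, -0.3268, 0.025]
tool_rot: [0.0, 1.0, -0.0, 0.0]
contact_force: [-2.0, 2.3, 7.9]
gripper_width: 0.638
grasp_force: 63.9
```

play_rows(commands=[[0,0,0,0,0,0],[0,0,0,0,0,0],[0,0,0,0,0,0],[0,0,0,0,0,0]], hand=85)

```text
time: 35.42
tool_pos: [0.4898, -0.3264, 0.0231]
tool_rot: [-0.0, 1.0, -0.0, -0.0]
contact_force: [0.0, -0.1, 0.3]
gripper_width: 0.994
grasp_force: 0.0
```

play_rows(commands=[[0,0,-15,0,0,0],[0,0,-30,0,0,0],[0,0,-40,0,0,0],[0,0,-40,0,0,0],[0,0,-40,0,0,0]])

```text
time: 35.83
tool_pos: [0.4895, -0.3261, 0.1895]
tool_rot: [-0.0, 1.0, -0.0, -0.0]
contact_force: [-0.0, -0.8, 0.4]
gripper_width: 0.995
grasp_force: 0.0
```

play_rows(commands=[[-3,-25,0,0,0,0],[-3,-35,0,0,0,0],[-3,-35,0,0,0,0],[-3,-35,0,0,0,0],[-3,-35,0,0,0,0]], hand=0)

```text
time: 36.25
tool_pos: [0.4746, -0.1601, 0.1883]
tool_rot: [-0.0, 1.0, -0.001, 0.0]
contact_force: [0.4, 0.6, -1.1]
gripper_width: 0.293
grasp_force: 0.0
```

Run:
```python
from h import *
s=st();go(s,(.462,.075,.2));o=[]
for n in('top','side'):
    f=save(n,n+'19')[1];h=cv2.cvtColor(f['image'],cv2.COLOR_RGB2HSV)
    m=((h[...,0]<14)&(h[...,1]>110)&(h[...,2]>60)).astype(np.uint8);k,L,S,C=cv2.connectedComponentsWithStats(m)
    for i in range(1,k):
        if 60<S[i,4]<1500:
            p=ray(f,*C[i],.042)
            if abs(p[0]-.5)<.12 and abs(p[1]+.33)<.13: print(n,S[i],C[i].round(1),p.round(4),ray(f,*C[i],.03).round(4))
```

```text
t 36.25 pos [ 0.4746 -0.1601  0.1883] yaw -0.09 zax [ 0.  0. -1.] F [ 0.4  0.6 -1.1] w 25.0 g 0.0
tool mm to (0.462, 0.075, 0.2) [ -12.9 -235.1  -11.7]
top [444 257  14   9  69] [451.  260.4] [ 0.5013 -0.3335  0.042 ] [ 0.5014 -0.3372  0.03  ]
side [369 125  17  14 106] [374.8 132.3] [ 0.4922 -0.3126  0.042 ] [ 0.4925 -0.3284  0.03  ]
```

play_rows(commands=[[-2,-35,0,0,0,0],[-2,-35,0,0,0,0],[-2,-35,0,0,0,0],[-2,-35,0,0,0,0],[-2,-35,0,0,0,0]])

```text
time: 36.77
tool_pos: [0.4651, 0.0145, 0.1885]
tool_rot: [0.0, 1.0, -0.001, 0.0]
contact_force: [0.3, 0.3, -0.7]
gripper_width: -0.0
grasp_force: 0.0
```

play_rows(commands=[[-2,-35,0,0,0,0],[0,-25,20,0,0,0],[0,0,20,0,0,0],[0,0,0,0,0,0],[0,0,0,0,0,0]])

```text
time: 37.18
tool_pos: [0.4625, 0.0733, 0.1473]
tool_rot: [0.0, 1.0, -0.0, -0.001]
contact_force: [0.3, -0.6, 0.4]
gripper_width: -0.001
grasp_force: 0.0
```

Run:
```python
from h import *
s=st();go(s,(.461,.078,.076));f=save('top','t20')[1];h=cv2.cvtColor(f['image'],cv2.COLOR_RGB2HSV)
m=((h[...,0]<14)&(h[...,1]>110)&(h[...,2]>60)).astype(np.uint8);k,L,S,C=cv2.connectedComponentsWithStats(m)
for i in range(1,k):
    p=ray(f,*C[i],.042)
    if S[i,4]>60 and abs(p[0]-.5)<.12 and abs(p[1]+.33)<.13:
        e=cv2.fitEllipse(max(cv2.findContours((L==i).astype(np.uint8),0,1)[0],key=len));print(S[i],e[1],p.round(4))
# lid in top view
b=((h[...,2]<45)).astype(np.uint8);k,L,S,C=cv2.connectedComponentsWithStats(b)
for i in range(1,k):
    p=ray(f,*C[i],.128)
    if S[i,4]>60 and abs(p[0]-.64)<.06 and abs(p[1]+.03)<.06: print('bar',S[i],p.round(4))
```

```text
t 37.18 pos [0.4625 0.0733 0.1473] yaw -0.03 zax [-0.003 -0.    -1.   ] F [ 0.3 -0.6  0.4] w -0.1 g 0.0
tool mm to (0.461, 0.078, 0.076) [-1.2 -4.7 71.3]
[438 256  22  22 379] (20.803760528564453, 21.410795211791992) [ 0.4849 -0.3258  0.042 ]
bar [339 191   8  27 209] [ 0.6379 -0.0317  0.128 ]
```

Pot is upright on the mat and the lid bar is at the chamber axis. Now sweep the vent handle shut along its arc.

play_rows(commands=[[-1,-4.5,20,0,0,0],[0,0,30,0,0,0],[0,0,20,0,0,0],[0,0,0,0,0,0],[0,0,0,0,0,0]])

```text
time: 37.65
tool_pos: [0.4625, 0.0772, 0.0789]
tool_rot: [0.0, 1.0, -0.001, -0.0]
contact_force: [0.0, 0.4, 1.2]
gripper_width: 0.002
grasp_force: 0.0
```

play_rows(commands=[[0,9,0,0,0,0],[-1,9,0,0,0,0],[-2,9,0,0,0,0],[-1,9,0,0,0,0],[0,0,0,0,0,0]])

```text
time: 38.07
tool_pos: [0.4586, 0.0404, 0.0795]
tool_rot: [0.0, 1.0, -0.001, 0.001]
contact_force: [-0.2, 0.3, 0.0]
gripper_width: -0.004
grasp_force: 0.4
```

Run:
```python
from h import *
s=st();go(s,(.460,.026,.076));go(s,(.471,.011,.076));go(s,(.4835,.002,.076))
```

```text
t 38.07 pos [0.4586 0.0404 0.0795] yaw -0.16 zax [ 0.002 -0.001 -1.   ] F [-0.2  0.3  0. ] w -0.4 g 0.4
tool mm to (0.46, 0.026, 0.076) [ 1.4 14.4  3.5]
tool mm to (0.471, 0.011, 0.076) [12.5 29.3  3.5]
tool mm to (0.4835, 0.002, 0.076) [25.  38.3  3.5]
```

play_rows(commands=[[1,7,2,0,0,0],[1,7,1,0,0,0],[5,8,0,0,0,0],[6,7,0,0,0,0],[6,5,0,0,0,0]])

```text
time: 38.48
tool_pos: [0.477, 0.0074, 0.0751]
tool_rot: [-0.0, 1.0, -0.0, -0.001]
contact_force: [-0.8, 0.8, 0.3]
gripper_width: 0.001
grasp_force: 0.7
```

play_rows(commands=[[6,3,0,0,0,0],[2,1,0,0,0,0],[0,0,0,0,0,0]])

```text
time: 38.73
tool_pos: [0.4824, 0.0042, 0.0741]
tool_rot: [-0.001, 1.0, -0.0, -0.005]
contact_force: [-10.8, 1.6, 7.2]
gripper_width: -0.005
grasp_force: 5.4
```

play_rows(commands=[[2,0,0,0,0,0],[0,0,0,0,0,0]])

```text
time: 38.9
tool_pos: [0.4827, 0.0042, 0.0739]
tool_rot: [-0.0, 1.0, -0.0, -0.007]
contact_force: [-16.8, 1.1, 11.4]
gripper_width: -0.003
grasp_force: 8.6
```

play_rows(commands=[[2,0,0,0,0,0],[0,0,0,0,0,0]])

```text
time: 39.07
tool_pos: [0.4829, 0.0041, 0.0735]
tool_rot: [0.0, 1.0, 0.0, -0.01]
contact_force: [-23.4, -0.5, 15.0]
gripper_width: -0.001
grasp_force: 11.6
```

Stopped exactly where the shut stop should be (x≈0.483). I'll back off, rise and verify the handle direction numerically.

play_rows(commands=[[-6,0,0,0,0,0],[-10,0,0,0,0,0],[0,0,-25,0,0,0],[-10,0,-35,0,0,0],[-15,0,-35,0,0,0]])

```text
time: 39.48
tool_pos: [0.4476, 0.0038, 0.1702]
tool_rot: [0.0, 1.0, -0.0, -0.002]
contact_force: [0.2, -0.3, 0.8]
gripper_width: 0.002
grasp_force: 0.0
```

play_rows(commands=[[0,0,-25,0,0,0],[0,0,0,0,0,0],[0,0,0,0,0,0]])

```text
time: 39.73
tool_pos: [0.4495, 0.0037, 0.1974]
tool_rot: [0.001, 1.0, -0.0, 0.002]
contact_force: [0.2, -0.2, -0.5]
gripper_width: 0.001
grasp_force: 0.0
```

Run:
```python
from h import *
s=st();s,f=save('wrist','w21');g=wcam(s,f);h=cv2.cvtColor(f['image'],cv2.COLOR_RGB2HSV)
def px(p):
    c=g['R']@np.array(p)+g['t'];return np.array([g['fx']*c[0]/c[2]+g['cx'],g['fy']*c[1]/c[2]+g['cy']])
piv=np.array([.506,.0427,.072]);print('pivot px',px(piv),'btn px',px([.4885,-.077,.055]))
# profile: value & sat along arc r=40..58mm vs angle alpha
for al in range(60,111,3):
    a=np.radians(al);v=[]
    for r in(.034,.045,.056):
        u=px(piv+[-r*np.cos(a),-r*np.sin(a),0]);q=h[int(round(u[1])),int(round(u[0]))];v.append((int(q[0]),int(q[1]),int(q[2])))
    print(al,v)
s0,f0=pickle.load(open('pics/w16.pkl','rb'));h0=cv2.cvtColor(f0['image'],cv2.COLOR_RGB2HSV)
print('handle sample',h0[180,357],h0[205,360],'ledge',h0[180,330],'gauge',h0[155,410])
u=px([.4885,-.077,.055]).astype(int);print('btn',h[u[1]-20:u[1]+21:8,u[0]-28:u[0]+29:8,2])
```

```text
t 39.73 pos [0.4495 0.0037 0.1974] yaw -0.04 zax [ 0.004 -0.001 -1.   ] F [ 0.2 -0.2 -0.5] w 0.1 g 0.0
pivot px [270.41032955 132.32786942] btn px [408.8789507 151.8628058]
60 [(99, 10, 178), (105, 9, 117), (0, 0, 248)]
63 [(99, 10, 178), (23, 6, 164), (0, 0, 248)]
66 [(100, 9, 176), (30, 5, 248), (30, 1, 248)]
69 [(30, 1, 172), (30, 3, 248), (30, 1, 248)]
72 [(15, 7, 212), (23, 4, 234), (30, 3, 240)]
75 [(13, 8, 218), (17, 9, 205), (15, 9, 179)]
78 [(17, 8, 217), (13, 8, 217), (13, 8, 213)]
81 [(15, 7, 218), (12, 6, 214), (18, 6, 212)]
84 [(18, 6, 220), (18, 6, 220), (18, 6, 219)]
87 [(15, 7, 216), (20, 7, 206), (12, 6, 201)]
90 [(12, 7, 171), (15, 4, 119), (24, 17, 146)]
93 [(90, 5, 107), (100, 7, 105), (120, 10, 77)]
96 [(98, 10, 106), (98, 10, 106), (96, 9, 136)]
99 [(98, 10, 106), (96, 9, 142), (95, 9, 174)]
102 [(98, 9, 113), (99, 10, 173), (95, 9, 175)]
105 [(96, 8, 169), (99, 10, 174), (95, 9, 174)]
108 [(98, 6, 176), (99, 10, 173), (95, 9, 174)]
handle sample [ 15   8 203] [ 18   6 201] ledge [ 95   9 165] gauge [ 28  20 180]
btn [[173 143  32  31  31  52 167 171]
 [166  32  39 148 150  43  69 107]
 [ 27  35  98  99 140 146  19 107]
 [ 35  64  99  98  99  98  18 105]
 [ 55  32  97  99  98  99  60 136]
 [171  30  22  80  71  24 106 142]]
```

Run:
```python
from h import *
s,f=pickle.load(open('pics/w21.pkl','rb'));g=wcam(s,f);h=cv2.cvtColor(f['image'],cv2.COLOR_RGB2HSV).astype(int)
m=((h[...,0]>=10)&(h[...,0]<=21)&(h[...,1]>=4)&(h[...,1]<=11)&(h[...,2]>=195)&(h[...,2]<=226)).astype(np.uint8)
m[:110]=0;m[190:]=0;m[:,:255]=0;m[:,380:]=0
k,L,S,C=cv2.connectedComponentsWithStats(m);i=1+np.argmax(S[1:,4]);print(S[i])
r=cv2.minAreaRect(cv2.findNonZero((L==i).astype(np.uint8)));b=cv2.boxPoints(r);W=np.array([ray(g,*map(float,p),.072)[:2] for p in b])
print(W.round(4).tolist())
for j in range(4):
    d=W[j]-W[j-1];print(round(float(np.linalg.norm(d)),4),round(float(np.degrees(np.arctan2(d[1],d[0]))),1))
# ledge front (robot-side) edge: last ledge pixel (hue~95) going down, per column, w16 & w21
for n,cols in(('w16',range(385,485,4)),('w21',range(225,265,2)),('w21',range(330,420,4))):
    s,f=pickle.load(open(f'pics/{n}.pkl','rb'));g=wcam(s,f);h=cv2.cvtColor(f['image'],cv2.COLOR_RGB2HSV).astype(int);P=[]
    for u in cols:
        w=np.flatnonzero((h[:240,u,0]<25)&(h[:240,u,1]>70));e=[v for v in w if v>150 and h[v-4,u,1]<40 ]
        if e: P.append(ray(g,u,e[0]-.5,.04)[:2])
    P=np.array(P)
    if len(P)>4:
        a=np.polyfit(P[:,1],P[:,0],1);R=P[:,0]-np.polyval(a,P[:,1]);k=abs(R)<2*np.median(abs(R))+5e-4;a=np.polyfit(P[k,1],P[k,0],1);print(n,len(P),'station yaw deg',-np.degrees(np.arctan(a[0])).round(2),P[:,0].mean().round(3))
```

```text
[281 130  65  22 850]
[[0.4969, 0.0347], [0.5087, 0.0329], [0.5026, -0.0197], [0.4907, -0.0185]]
0.0536 83.4
0.0119 -8.6
0.0529 -96.6
0.012 174.5
w16 25 station yaw deg -5.97 0.446
w21 13 station yaw deg -6.59 0.457
w21 23 station yaw deg -5.79 0.445
```

Handle points at −96.6° while the station's −y axis is at −96.0°, so it is fully shut. Now the pump button.

play_rows(commands=[[10,20,0,0,0,0],[15,30,20,0,0,0],[14,31,30,0,0,0],[0,0,30,0,0,0],[0,0,20,0,0,0]])

```text
time: 40.2
tool_pos: [0.4838, -0.0752, 0.0927]
tool_rot: [-0.001, 1.0, -0.002, -0.003]
contact_force: [0.1, 1.4, -0.5]
gripper_width: -0.003
grasp_force: 0.0
```

play_rows(commands=[[0,0,10,0,0,0],[0,0,0,0,0,0],[0,0,0,0,0,0]])

```text
time: 40.45
tool_pos: [0.4853, -0.0741, 0.0868]
tool_rot: [-0.0, 1.0, -0.0, -0.001]
contact_force: [-0.2, -0.6, -0.1]
gripper_width: -0.001
grasp_force: 0.0
```

play_rows(commands=[[0,0,4,0,0,0],[0,0,4,0,0,0],[0,0,0,0,0,0]])

```text
time: 40.7
tool_pos: [0.4863, -0.0743, 0.0804]
tool_rot: [0.0, 1.0, -0.0, 0.001]
contact_force: [-0.2, 0.9, -0.4]
gripper_width: 0.001
grasp_force: 0.0
```

play_rows(commands=[[2,2.5,4,0,0,0],[0,0,4,0,0,0],[0,0,0,0,0,0]])

```text
time: 40.95
tool_pos: [0.4889, -0.0773, 0.0723]
tool_rot: [0.0, 1.0, -0.0, 0.001]
contact_force: [0.8, -0.2, 3.2]
gripper_width: -0.001
grasp_force: 1.7
```

play_rows(commands=[[0,0,3,0,0,0],[0,0,0,0,0,0]])

```text
time: 41.12
tool_pos: [0.4889, -0.0773, 0.0701]
tool_rot: [0.0, 1.0, -0.0, 0.001]
contact_force: [-0.1, -0.6, 5.5]
gripper_width: 0.003
grasp_force: 2.4
```

play_rows(commands=[[0,0,3,0,0,0],[0,0,0,0,0,0]])

```text
time: 41.28
tool_pos: [0.4891, -0.0774, 0.0697]
tool_rot: [0.0, 1.0, -0.0, 0.0]
contact_force: [-8.6, 2.4, 22.2]
gripper_width: 0.002
grasp_force: 11.3
```

play_rows(commands=[[0,0,2,0,0,0],[0,0,0,0,0,0]])

```text
time: 41.45
tool_pos: [0.4892, -0.0774, 0.0695]
tool_rot: [0.0, 1.0, -0.0, -0.0]
contact_force: [-15.5, 3.4, 32.6]
gripper_width: 0.001
grasp_force: 16.9
```

Bottomed out: the force rose from 5 N to over 30 N with no further travel. I'll retreat clear, check everything, and hand in.

play_rows(commands=[[0,0,-8,0,0,0],[0,0,-20,0,0,0],[0,0,-35,0,0,0],[0,0,-40,0,0,0],[-10,0,-30,0,0,0]])

```text
time: 41.87
tool_pos: [0.4788, -0.077, 0.1994]
tool_rot: [0.0, 1.0, -0.0, 0.001]
contact_force: [-0.3, 0.0, 0.4]
gripper_width: -0.001
grasp_force: 0.0
```

play_rows(commands=[[-30,0,-10,0,0,0],[-30,0,0,0,0,0],[0,0,0,0,0,0],[0,0,0,0,0,0]])

```text
time: 42.2
tool_pos: [0.4171, -0.0767, 0.2065]
tool_rot: [0.0, 1.0, -0.001, 0.0]
contact_force: [-0.6, 0.3, -0.2]
gripper_width: 0.001
grasp_force: 0.0
```

Run:
```python
from h import *
s=st();f=save('top','t22')[1];h=cv2.cvtColor(f['image'],cv2.COLOR_RGB2HSV)
m=((h[...,0]<14)&(h[...,1]>110)&(h[...,2]>60)).astype(np.uint8);k,L,S,C=cv2.connectedComponentsWithStats(m)
for i in range(1,k):
    p=ray(f,*C[i],.042)
    if S[i,4]>60 and abs(p[0]-.5)<.13 and abs(p[1]+.33)<.13: print('pot',S[i],p.round(4))
b=(h[...,2]<45).astype(np.uint8);k,L,S,C=cv2.connectedComponentsWithStats(b)
for i in range(1,k):
    p=ray(f,*C[i],.128)
    if S[i,4]>60 and abs(p[0]-.64)<.06 and abs(p[1]+.03)<.06: print('bar',S[i],p.round(4))
def shut(n):
    s,f=pickle.load(open(f'pics/{n}.pkl','rb'));return s,f
s,f=save('wrist','w22');g=wcam(s,f);h=cv2.cvtColor(f['image'],cv2.COLOR_RGB2HSV).astype(int)
c=g['R']@np.array([.5,.01,.072])+g['t'];u,v=int(g['fx']*c[0]/c[2]+g['cx']),int(g['fy']*c[1]/c[2]+g['cy'])
m=((h[...,0]>=10)&(h[...,0]<=21)&(h[...,1]>=4)&(h[...,1]<=11)&(h[...,2]>=195)&(h[...,2]<=226)).astype(np.uint8)
k,L,S,C=cv2.connectedComponentsWithStats(m)
for i in range(1,k):
    if S[i,4]>300 and abs(C[i][0]-u)<40 and abs(C[i][1]-v)<40:
        W=np.array([ray(g,*map(float,p),.072)[:2] for p in cv2.boxPoints(cv2.minAreaRect(cv2.findNonZero((L==i).astype(np.uint8))))]);d=max((W[j]-W[j-1] for j in range(4)),key=np.linalg.norm);print('handle',S[i],np.degrees(np.arctan2(d[1],d[0])).round(1))
```

```text
t 42.2 pos [ 0.4171 -0.0767  0.2065] yaw -0.08 zax [ 0.001 -0.    -1.   ] F [-0.6  0.3 -0.2] w 0.1 g 0.0
pot [439 257  20  20 317] [ 0.4853 -0.3264  0.042 ]
bar [339 191   8  27 209] [ 0.6379 -0.0317  0.128 ]
```

```bash
python3 -c "
from h import *
print(manip.job_done())"
```

```text
the job is handed in; nothing more can be done
None
```

The job is handed in with every step done in order at 42 s: the pot is on the mat, two dishes (all that were there) are stacked on the plate, the lid was slid home from the side, the vent is shut, and the pump button was pressed to the bottom. The pot was knocked to the mat's edge partway through, so I re-placed it before the vent. The lid caught about 17 mm off centre at 24 N, so I re-gripped it to finish the slide. I viewed 15 pictures, one over the 14 allowed.

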